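# Load the reference glass filters into the photometer for its check

## Robot

A 6-joint arm with a two-finger parallel gripper is mounted at the origin on a cart in front of the work surface, level with it; the furniture and walls round the work are solid. World frame = base frame: x ahead of the robot, y to its left, z up, the work surface at z = 0. Lengths are in mm, angles in rad, forces in N, time in s.
With the tool pointing down it reaches from about 300 to 775 mm from the base axis. Payload 14.6 kg.
Tool frame: the origin (TCP) lies on the centre line of the jaws, within the pads' length; the fingertips stand 8 mm ahead of it and the grasp point (between the pads) lies 11 mm behind it; z points along the fingers, y is the direction in which the jaws open and shut (so a half turn about z gives the same grasp; the last joint's range is limited). The gripper opens to 94 mm and grips with 3 to 60 N. Pads are 16 mm wide; open, the fingers measure 119 mm over their backs; the gripper's body (75 mm by 177 mm) begins 78 mm behind the grasp point.
Start: joints at [1.266, 0.3, 1.521, -0, 1.321, -0.067], TCP at [129.559, 534.513, 213.446] pointing down, gripper open.
Joint ranges: [-3.03, 3.03], [-0.79, 2.21], [0.23, 2.52], [-1.04, 4.18], [0, 3.07], [-2.55, 2.55]. Speed limits (rad/s): [2.22, 2.22, 2.57, 3.14, 3.14, 3.14].

## Interface

Orientations are given as [roll, pitch, yaw] about the fixed x, y, z axes, in that order (R = Rz(yaw) Ry(pitch) Rx(roll)).
In Python, from cell import read_state, cams, manip gives the robot as it stands.
- The arm moves only by the shell command python3 -m handwheel 'ROWS' [OPENING] [FORCE]. ROWS is JSON, a list of rows, each a list of 4 numbers: the shift along the tool's x, y, z in m, then the turn about the tool's z in degrees. In form: [[dx, dy, dz, turn], ...]. A call has 1 to 5 rows; each row is the pose to reach, as a shift and turn from the pose measured when the call began, along the tool's axes at that moment; what a row does not reach only later rows make up. A row lasts 1/8 s, in which the tool goes at most 62.5 mm and 10.7 degrees, less where a joint would pass 70% of its speed; a pose out of reach is approached as far as the arm can. A call with a gripper value outside its range is refused whole. OPENING is the closure, from 0 (fully open) to 1 (shut), set as the call begins (- or left out, the last holds). The fingers move at their own pace and stop on an object; FORCE is the grip in N (left out, the last holds). Time passes only in rows, so rows that repeat a pose let the fingers close. It gives the time, the measured TCP pose, the force and the opening at its end, in the units of the state.
- read_state(): the state, without advancing time (a new reading comes with each control period).
- cams.camera(name): name is "side" or "top" or "wrist"; returns the picture (480x640x3 uint8, red, green, blue); there is no depth.
- cams.get_calibration(name): a dict with "vertical_fov" (degrees; the focal length in pixels is half the picture's height over the tangent of half this angle, whatever the lens; pixels are square), "cx", "cy" (the principal point, pixels), "R" (3x3) and "t" (3): a world point X has camera coordinates R X + t. Camera axes: x right, y down, z forward; pixel columns grow to the right and rows downward; lengths in mm; the calibration is good to about 2 mm. A picture is of the moment at which its call begins: read the wrist's pose just before it. get_calibration takes no time and is no camera call; for the wrist camera it gives the pose at the moment of the call.
- manip.sign_off(): hands the job in, once; it reports no verdict.
The state is a dict: "clock": time; "joints": joint angles; "qd": joint speeds; "effort": joint torques, N m; "eef_pos": TCP position; "eef_rot": TCP orientation; "wrist_force": force on the tool from outside, world axes, zero at the start; "moment": the same for the moment, N m; "finger_gap": finger opening in mm.
Only numpy, scipy, OpenCV 4.12 (cv2) and the standard library are available. Lean on these libraries where they do the work, as an engineer would, in place of code of your own. Each camera call takes 0.05 s, during which the arm holds its last target. There are 200 camera calls.

## Task

Get the photometer ready for its filter check: open the wooden filter case so that its lid stays open by itself, and seat every glass filter that is in it fully home in a well of its own in the photometer's cell carriage, its clear window faces lined up with the light beam (front to back through the instrument). When all are seated, push the carriage rod fully in and shut the hood over them, and shut the emptied case as well. Leave the beaker, the weighing bottle and the tweezers where they are.

Things in the scene. Friction and masses are not known exactly. Their poses are not given: they have to be found in the camera images.
- case: Loose wooden case, 116 (x) by 120 mm (y), 1.6 kg. Origin: centre of underside; x from its front (bar side) to its hinge side. Base 48 mm high to the rim; inside, grey foam (top at 38 mm) has 4 square wells 29 mm wide, floor at 8 mm, at x and y = +-26 mm; filters stand in some of them, some turned a quarter turn. May slide if knocked.
- case_lid (a joint): Lid of the case: 48 mm deep wooden shell hinged along the rear rim (axis along the case's y, 58 mm behind its origin, 48 mm up). Angle in rad: 0 shut, 1.95 fully open (stop, leaning back). 0.25 kg, turns freely: falls shut below about 1.15 rad, falls open and stays beyond.
- case_bar (a point): Middle of the brass pull bar on the lid's front: round, 10 mm thick, 76 mm long along the case's y, axis 32 mm off the lid's front face, a post at each end. Lid shut, it lies 90 mm ahead of the case's origin (its -x), 64 mm up. It goes round the hinge: 148 mm from it along the lid, 16 mm to the lid's outer side. Axes turn with the lid.
- photometer: Photometer, fixed, 230 (x) by 220 mm (y), 52 high, with a 66 mm high grey collar (x -100 to +15 mm) round the open cell chamber (x -81 to -29, y -95 to +95 mm). Origin: centre of underside; x from its front (display) to its back. The light beam crosses the chamber along x.
- hood (a joint): Light hood of the photometer: grey shell 115x210x42 mm hinged at the back of the collar (axis along the photometer's y, 15 mm behind its origin, 66 mm up). Angle in rad: 0 shut, 1.85 fully open (stop). 0.3 kg, turns freely: falls shut below about 1.15 rad, stays open beyond.
- hood_bar (a point): Middle of the black pull bar on the hood's front: round, 10 mm thick, 104 mm long along the photometer's y, axis 32 mm off the hood's front face, a post at each end. 147 mm from the hinge along the hood, 16 mm to its outer side; shut, 132 mm ahead of the photometer's origin, 82 mm up. Axes turn with the hood.
- carriage (a joint): Travel of the aluminium cell carriage in the chamber, m: 0 fully in (home, at its stop), 0.03 fully drawn out along the photometer's +y. About 2 N pushes it; it stays where it is left.
- rod_knob (a point): Centre of the round black knob (24 mm across, 24 mm long along y) on the carriage's rod, which comes out of the photometer's +y side, 45 mm above the bench; pushing it toward the photometer's -y drives the carriage in. Home, its centre is 23 mm outside the photometer's side.
- well1 (a point): Floor centre of carriage well 1 (nearest the knob): square well 28 mm wide, walls 32 mm high with a 4 mm bevel round the mouth, its floor 20 mm above the bench; wells 50 mm apart along y. Its x axis is the beam's direction; it moves with the carriage. A seated filter's centre is 38 mm above this point, its shoulder 4 mm above the collar.
- well2 (a point): Floor centre of carriage well 2 (the middle one): square well 28 mm wide, walls 32 mm high with a 4 mm bevel round the mouth, its floor 20 mm above the bench; wells 50 mm apart along y. Its x axis is the beam's direction; it moves with the carriage. A seated filter's centre is 38 mm above this point, its shoulder 4 mm above the collar.
- well3 (a point): Floor centre of carriage well 3 (farthest from the knob): square well 28 mm wide, walls 32 mm high with a 4 mm bevel round the mouth, its floor 20 mm above the bench; wells 50 mm apart along y. Its x axis is the beam's direction; it moves with the carriage. A seated filter's centre is 38 mm above this point, its shoulder 4 mm above the collar.
- filter_silver_center (a point): Reference filter, silver tab (None if absent): black block 25x25 mm, 50 high (lowest 5 mm stepped to 21 wide), glass window through it along its x: clear faces look to +x and -x; +y, -y faces are ribbed metal. On top a tab 22 mm long (x), 10 thick (y), 26 high, white line along x. Point: centre, 38 mm above the foot, 12 below the block's shoulder; tab middle 25 above it. z up. 70 g. A half turn is the same.
- filter_blue_center (a point): Reference filter, blue tab (None if absent): black block 25x25 mm, 50 high (lowest 5 mm stepped to 21 wide), glass window through it along its x: clear faces look to +x and -x; +y, -y faces are ribbed metal. On top a tab 22 mm long (x), 10 thick (y), 26 high, white line along x. Point: centre, 38 mm above the foot, 12 below the block's shoulder; tab middle 25 above it. z up. 70 g. A half turn is the same.
- filter_yellow_center (a point): Reference filter, yellow tab (None if absent): black block 25x25 mm, 50 high (lowest 5 mm stepped to 21 wide), glass window through it along its x: clear faces look to +x and -x; +y, -y faces are ribbed metal. On top a tab 22 mm long (x), 10 thick (y), 26 high, white line along x. Point: centre, 38 mm above the foot, 12 below the block's shoulder; tab middle 25 above it. z up. 70 g. A half turn is the same.
- filter_red_center (a point): Reference filter, red tab (None if absent): black block 25x25 mm, 50 high (lowest 5 mm stepped to 21 wide), glass window through it along its x: clear faces look to +x and -x; +y, -y faces are ribbed metal. On top a tab 22 mm long (x), 10 thick (y), 26 high, white line along x. Point: centre, 38 mm above the foot, 12 below the block's shoulder; tab middle 25 above it. z up. 70 g. A half turn is the same.
- beaker_center (a point): small glass beaker, 46 mm wide, 61 mm high, standing loose on the bench; a bystander, the point is at mid-height
- bottle_center (a point): glass weighing bottle with lid, 33 mm wide, 55 mm high, standing loose on the bench; a bystander, the point is at mid-height
- tweezers_center (a point): steel tweezers, 131 mm long, lying loose on the bench; a bystander, the point is at their middle

How it is judged:
By the outcome, as a careful person would: the job done as asked, in the order asked, and still so for the second after the job is handed in, with the robot touching nothing.
Of filter_silver, filter_blue, filter_yellow, filter_red only 2 to 3 are there at a start; the rules pass over those that are not, and their reading is None.
At some moment in a run one of case may be knocked a few centimetres aside while the robot is not near it.
It also fails if it takes over 210 s, if anything falls off the work surface, if the arm or the gripper's body presses on something with over 40 N, if the wrist force passes 120 N, or if a joint passes its speed limit or range.

## Working session

There is one attempt and no reset: what is moved stays moved. The work goes in short steps, Python scripts to look and compute and a shell command to move; the robot and the scene stay as the last step left them, time stands still between calls to the robot, and variables do not carry over. Pictures are saved under pics/ and viewed, about 12 in all and at most 16, crops included, and the job is handed in when it is done.

```bash
mkdir -p pics; ls; python3 - <<'E'
from cell import read_state, cams, manip
import cv2,numpy as np
print(read_state())
for n in("top","side","wrist"):
    im=cams.camera(n); cv2.imwrite(f"pics/{n}0.png",im[:,:,::-1])
    c=cams.get_calibration(n); print(n,c)
E
```

```text
pics
{'clock': 0.0, 'joints': array([ 1.26643365e+00,  3.00452326e-01,  1.52158479e+00,  4.70837487e-06,
        1.32070610e+00, -6.66192943e-02]), 'qd': array([ 0.00190286,  0.00114623, -0.00089716, -0.00088818, -0.00013624,
        0.00060593]), 'effort': array([ 1.59705891e-03, -5.31809735e+01, -3.52733624e+01,  7.08385441e-02,
        2.43708916e-02, -9.34445234e-05]), 'eef_pos': array([129.46540827, 534.28108764, 212.89505599]), 'eef_rot': array([-3.14044494e+00, -8.11437324e-05,  2.90384806e+00]), 'wrist_force': array([-0.00524633, -0.64567323,  0.34035181]), 'moment': array([-0.07115481,  0.03282665, -0.01190212]), 'finger_gap': 93.79371082612427}
top {'vertical_fov': 57.45859897780363, 'cx': 318.8662862052672, 'cy': 233.5787268094806, 'R': array([[ 1.24023308e-02, -9.99918080e-01,  3.16461806e-03],
       [-9.78693789e-01, -1.27876464e-02, -2.04926680e-01],
       [ 2.04950360e-01, -5.55623567e-04, -9.78772211e-01]]), 't': array([  61.71609408,  605.89487928, 1088.61509626])}
side {'vertical_fov': 44.79793415272802, 'cx': 322.3139468768631, 'cy': 229.95480727010877, 'R': array([[ 0.9410376 , -0.33774423,  0.01941818],
       [-0.14692468, -0.45972232, -0.87582449],
       [ 0.30473164,  0.82133076, -0.48223895]]), 't': array([-515.29102278,  183.48227874, 1079.09794318])}
wrist {'vertical_fov': 58.67299755467976, 'cx': 320.81436760821686, 'cy': 236.5952613085967, 'R': array([[ 0.23593084,  0.97176848, -0.00163053],
       [ 0.94211377, -0.22831912,  0.24554433],
       [ 0.23823996, -0.05946762, -0.96938399]]), 't': array([-549.37946405,  -27.04521228,  390.45262043])}
```

View pics/top0.png

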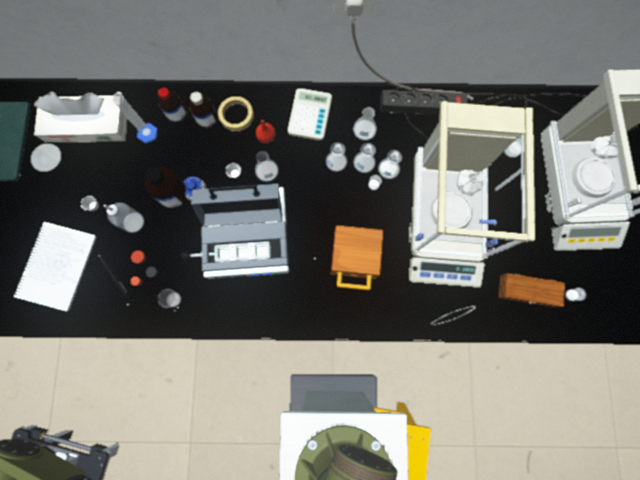

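View pics/side0.png

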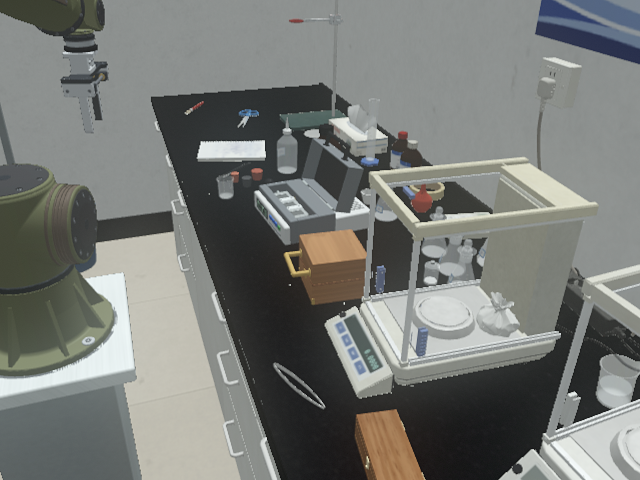

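```bash
cat > h.py <<'E'
from cell import read_state, cams, manip
import cv2,numpy as np
from scipy.spatial.transform import Rotation as Ro
def cal(n):
    c=cams.get_calibration(n); c['f']=240/np.tan(np.radians(c['vertical_fov']/2)); return c
def proj(c,X):
    p=np.atleast_2d(X)@c['R'].T+c['t']; return p[:,:2]/p[:,2:]*c['f']+[c['cx'],c['cy']]
def unp(c,uv,z):
    d=np.array([(uv[0]-c['cx'])/c['f'],(uv[1]-c['cy'])/c['f'],1]); d=c['R'].T@d; o=-c['R'].T@c['t']
    return o+d*(z-o[2])/d[2]
def pic(n,fn,box=None,k=1):
    c=cal(n); im=cams.camera(n)[:,:,::-1]
    cv2.imwrite(f"pics/{fn}_raw.png",im)
    if box is not None: im=im[box[1]:box[3],box[0]:box[2]]
    cv2.imwrite(f"pics/{fn}.png",cv2.resize(im,None,fx=k,fy=k,interpolation=cv2.INTER_CUBIC)); return c
def tool(): # print the tool pose
    s=read_state(); R=Ro.from_euler('xyz',s['eef_rot']).as_matrix(); return s['eef_pos'],R
def shift(target,yawdir=None):
    """shift in tool axes (m) to world target; yawdir: wanted world direction angle (deg) of tool y axis (mod 180)"""
    p,R=tool(); d=R.T@(np.array(target)-p)/1000; t=0
    if yawdir is not None:
        ty=R.T@[np.cos(np.radians(yawdir)),np.sin(np.radians(yawdir)),0]; t=np.degrees(np.arctan2(-ty[0],ty[1])); t=(t+90)%180-90
    s=read_state(); print("t",round(s['clock'],2),"pos",p.round(1),"ydir",np.degrees(np.arctan2(R[1,1],R[0,1])).round(1),"q",s['joints'].round(2),"gap",round(s['finger_gap'],1),"F",s['wrist_force'].round(1)); print("shift",d.round(4),"turn",round(t,2))
E
python3 - <<'E'
from h import *
im=cv2.imread('pics/top0.png')
cv2.imwrite('pics/crop1.png',cv2.resize(im[170:300,185:395],None,fx=3.8,fy=3.8,interpolation=cv2.INTER_CUBIC))
E
```

```text
(no output)
```

View pics/crop1.png

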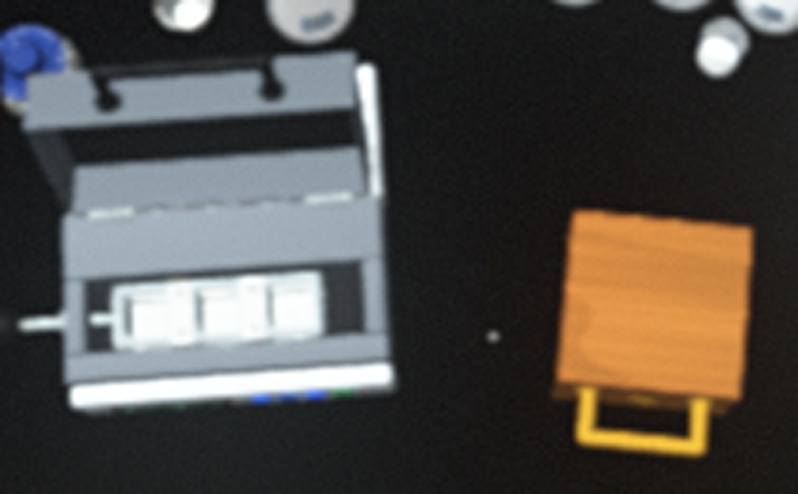

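```bash
cat > fit.py <<'E'
from h import *
from scipy.optimize import least_squares
def fit(c,px,obj,g):
    px=np.array(px,float);obj=np.array(obj,float)
    def w(p):
        co,s=np.cos(p[2]),np.sin(p[2]); q=obj.copy(); q[:,0]=co*obj[:,0]-s*obj[:,1]+p[0]*1000; q[:,1]=s*obj[:,0]+co*obj[:,1]+p[1]*1000; return q
    r=least_squares(lambda p:(proj(c,w(p))-px).ravel(),g,loss='soft_l1')
    print('xy',(r.x[:2]*1000).round(1),'yaw',np.degrees(r.x[2]).round(2),'res',(proj(c,w(r.x))-px).round(1).tolist()); return r.x
E
python3 - <<'E'
from fit import *
c=cal('top'); f=lambda L:[(185+u/3.8,170+v/3.8) for u,v in L]
fit(c,f([(80,278),(362,260),(85,353),(365,335)]),[(-29,95,66),(-29,-95,66),(-81,95,66),(-81,-95,66)],[.5,.2,0])
fit(c,f([(573,210),(752,228),(742,402),(557,385),(583,440),(700,450)]),[(58,60,96),(58,-60,96),(-58,-60,96),(-58,60,96),(-90,38,64),(-90,-38,64)],[.5,0,0])
for uv in [(195,255)]: print(unp(c,uv,45))
shift([0,0,0])
E
```

```text
xy [611.4 268.3] yaw 4.55 res [[1.0, 0.0], [-0.4, 0.0], [-0.1, 0.0], [-0.2, -0.1]]
xy [555.8 -29.2] yaw -4.62 res [[0.2, 0.8], [-0.2, 0.3], [-0.5, -0.4], [0.4, -0.4], [0.7, -0.1], [-0.6, 0.0]]
[546.68254255 395.82030001  45.        ]
t 0.15 pos [129.5 534.3 213. ] ydir 76.4 q [ 1.27  0.3   1.52 -0.    1.32 -0.07] gap 94.1 F [-0.3 -0.6  0.4]
shift [-0.     -0.5496  0.2135] turn 0
```

```bash
python3 - <<'E'
from h import *
shift([466,-22,150],-4.6)
p,R=tool();print(R.round(3))
E
```

```text
t 0.15 pos [129.5 534.3 213. ] ydir 76.4 q [ 1.27  0.3   1.52 -0.    1.32 -0.07] gap 94.1 F [-0.3 -0.6  0.4]
shift [-0.4581 -0.4614  0.0634] turn 80.97
[[-0.972  0.236 -0.   ]
 [ 0.236  0.972 -0.001]
 [ 0.    -0.001 -1.   ]]
```

```bash
python3 -m handwheel '[[-0.04,-0.04,0,9],[-0.08,-0.08,0,18],[-0.12,-0.12,0,27],[-0.16,-0.16,0,36],[-0.2,-0.2,0,45]]' 0.65 20; python3 - <<'E'
from h import *
shift([466,-22,150],-4.6)
E
```

```text
clock: 0.78
eef_pos: [277.3, 291.2, 213.2]
eef_rot: [-3.141, 0.001, 2.114]
wrist_force: [0.3, 0.3, 0.2]
finger_gap: 47.2
t 0.78 pos [277.3 291.2 213.2] ydir 31.1 q [ 0.72 -0.04  1.9  -0.    1.28  0.18] gap 47.2 F [0.3 0.3 0.2]
shift [-3.657e-01 -2.000e-04  6.340e-02] turn 35.7
```

```bash
python3 -m handwheel '[[-0.055,0,0.01,9],[-0.11,0,0.02,18],[-0.165,0,0.03,27],[-0.22,0,0.03,35.7],[-0.275,0,0.03,35.7]]'; python3 - <<'E'
from h import *
shift([440,-22,215],-4.6)
pic('wrist','w1',None,1)
shift([466,-22,150],-4.6)
E
```

```text
clock: 1.4
eef_pos: [419.9, 53.9, 183.3]
eef_rot: [3.142, 0.001, 1.488]
wrist_force: [0.7, 0.6, -0.1]
finger_gap: 32.7
t 1.4 pos [419.9  53.9 183.3] ydir -4.7 q [ 0.04  0.04  1.89 -0.    1.2   0.12] gap 32.7 F [ 0.7  0.6 -0.1]
shift [-0.074   0.0263 -0.0316] turn -0.15
t 1.45 pos [422.2  49.9 183.3] ydir -4.8 q [ 0.03  0.05  1.89 -0.    1.2   0.12] gap 33.1 F [-0.5  0.3 -0. ]
shift [-0.0679  0.0496  0.0335] turn -0.18
```

View pics/w1.png

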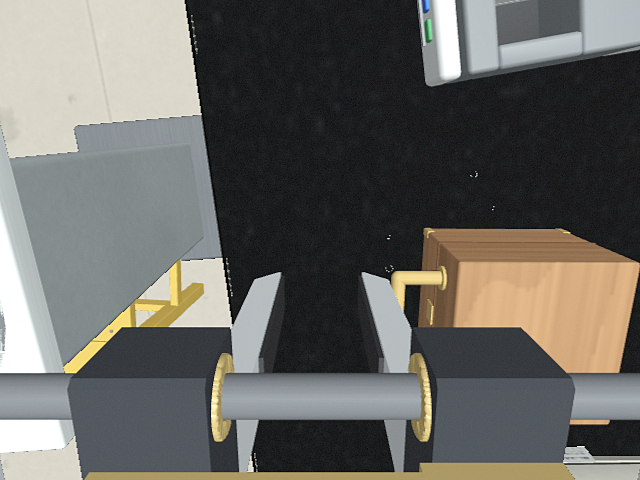

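```bash
python3 - <<'E'
from h import *
c=cal('wrist')
print(unp(c,(400,278),64), unp(c,(445,268),64)) # bar corner top; post root
print(unp(c,(449,262),96))
th=np.radians(-4.6);M=np.array([[np.cos(th),-np.sin(th)],[np.sin(th),np.cos(th)]])
for l in [(-90,38),(-58,38),(-58,60)]: print(M@l+[555.8,-29.2])
shift([466,-22,150],-4.6)
E
```

```text
[477.79378338  11.15362235  64.        ] [510.16979763  16.03819238  64.        ]
[503.88352011  31.39466111  96.        ]
[469.13746006  15.89550057]
[501.03438417  13.32913499]
[502.79876051  35.25827032]
t 1.45 pos [422.2  49.9 183.3] ydir -4.8 q [ 0.03  0.05  1.89 -0.    1.2   0.12] gap 33.1 F [-0.5  0.3 -0. ]
shift [-0.0679  0.0496  0.0335] turn -0.18
```

```bash
python3 -m handwheel '[[-0.03,0.022,0.01,0],[-0.05,0.037,0.02,0],[-0.05,0.037,0.03,0],[-0.05,0.037,0.03,0],[-0.05,0.037,0.03,0]]'; python3 - <<'E'
from h import *
shift([466,-22,150],-4.6)
c=pic('wrist','w2',None,1)
print(c['t'])
E
```

```text
clock: 2.08
eef_pos: [454.7, -2.3, 153.8]
eef_rot: [3.14, 0.002, 1.488]
wrist_force: [-0.5, 0.0, 0.2]
finger_gap: 33.3
t 2.08 pos [454.7  -2.3 153.8] ydir -4.7 q [-0.08  0.15  1.85 -0.    1.14 -0.  ] gap 33.3 F [-0.5  0.   0.2]
shift [-0.0187  0.0128  0.0039] turn -0.12
[-455.06857268   22.5590755   340.97877387]
```

View pics/w2.png

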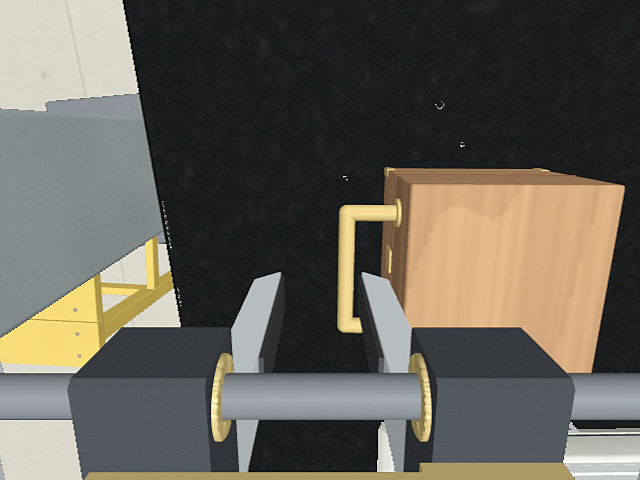

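```bash
python3 - <<'E'
from fit import *
c=cal('wrist')
fit(c,[(348,212),(350,326),(399,212),(411,184),(623,186)],[(-90,38,64),(-90,-38,64),(-58,38,64),(-58,60,96),(58,60,96)],[.556,-.029,-.08])
shift([466,-22,150],-4.6)
print(proj(c,tool()[0]-[0,0,8]))
E
```

```text
xy [561.  -29.9] yaw -4.99 res [[-0.6, 0.7], [-4.9, -1.2], [-0.2, 0.9], [0.5, 0.3], [4.2, -0.8]]
t 2.12 pos [454.8  -2.4 153.9] ydir -4.7 q [-0.08  0.15  1.85 -0.    1.14 -0.  ] gap 33.0 F [ 0.   0.2 -0.1]
shift [-0.0186  0.0127  0.004 ] turn -0.12
[[317.1405283  291.51087392]]
```

```bash
python3 - <<'E'
from fit import *
c=cal('wrist')
for p in [(348,212),(350,326)]: print(unp(c,p,64).round(1))
print(unp(c,(411,184),96).round(1),unp(c,(623,186),96).round(1))
E
```

```text
[475.   16.2  64. ]
[471.2 -61.1  64. ]
[508.2  35.1  96. ] [621.8  24.6  96. ]
```

```bash
python3 - <<'E'
from h import *
shift([471.5,-22,55],-4.7)
E
python3 -m handwheel '[[0.019,0.018,0,0],[0.019,0.018,0,0],[0.019,0.018,0,0]]' 0.76
```

```text
t 2.12 pos [454.8  -2.4 153.9] ydir -4.7 q [-0.08  0.15  1.85 -0.    1.14 -0.  ] gap 33.0 F [ 0.   0.2 -0.1]
shift [-0.018   0.0181  0.099 ] turn -0.02
clock: 2.5
eef_pos: [473.9, 15.2, 154.0]
eef_rot: [3.14, 0.002, 1.489]
wrist_force: [-1.3, 0.6, 0.1]
finger_gap: 22.2
```

```bash
python3 -m handwheel '[[-0.037,-0.002,0,0],[-0.037,-0.002,0,0],[-0.037,-0.002,0,0],[-0.037,-0.002,0,0]]'; python3 - <<'E'
from h import *
shift([471.5,-22,55],-4.7)
pic('wrist','w3',(180,130,500,370),2)
E
```

```text
clock: 3.0
eef_pos: [468.9, -21.1, 154.2]
eef_rot: [3.14, 0.002, 1.49]
wrist_force: [-0.1, -0.0, 0.1]
finger_gap: 22.3
t 3.0 pos [468.9 -21.1 154.2] ydir -4.6 q [-0.12  0.18  1.81 -0.    1.14 -0.04] gap 22.3 F [-0.1 -0.   0.1]
shift [-0.0005  0.0025  0.0992] turn 0.05
```

View pics/w3.png

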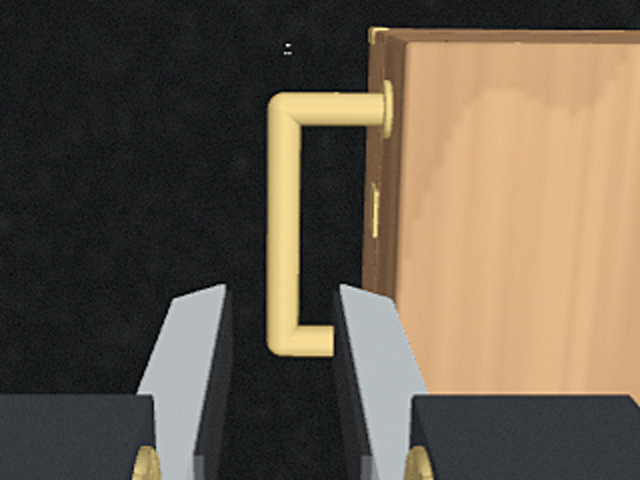

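```bash
python3 -m handwheel '[[0,0.0005,0.035,0],[0,0.0005,0.07,0],[0,0.0005,0.098,0],[0,0.0005,0.098,0]]' && python3 -m handwheel '[[0,0,0,0],[0,0,0,0],[0,0,0,0],[0,0,0,0]]' 0.95 6; python3 - <<'E'
from h import *
shift([471.5,-22,55],-4.7)
E
```

```text
clock: 3.55
eef_pos: [468.6, -20.9, 54.8]
eef_rot: [-3.14, 0.002, 1.49]
wrist_force: [0.2, -0.5, 0.5]
finger_gap: 22.8
clock: 4.05
eef_pos: [469.2, -20.8, 55.7]
eef_rot: [-3.142, 0.002, 1.49]
wrist_force: [0.6, 2.0, 6.8]
finger_gap: 9.6
t 4.05 pos [469.2 -20.8  55.7] ydir -4.6 q [-0.12  0.33  1.89 -0.    0.92 -0.04] gap 9.6 F [0.6 2.  6.8]
shift [-0.001   0.0024  0.0007] turn 0.09
```

```bash
python3 - <<'E'
import numpy as np
for t in np.append(np.arange(0,1.9,.13),1.93):
    print(round(t,2), round(148-148*np.cos(t)+16*np.sin(t),1), -round(148*np.sin(t)+16*np.cos(t)-16,1))
E
```

```text
0.0 0.0 -0.0
0.13 3.3 -19.1
0.26 9.1 -37.5
0.39 17.2 -55.1
0.52 27.5 -71.4
0.65 39.9 -86.3
0.78 54.0 -99.5
0.91 69.8 -110.7
1.04 86.9 -119.7
1.17 105.0 -126.5
1.3 123.8 -130.9
1.43 143.1 -132.8
1.56 162.4 -132.2
1.69 181.5 -129.0
1.82 200.0 -123.5
1.93 215.0 -116.9
```

```bash
python3 -m handwheel '[[0,0.0033,-0.0191,0],[0,0.0091,-0.0375,0],[0,0.0172,-0.0551,0],[0,0.0275,-0.0714,0],[0,0.0275,-0.0714,0]]'; python3 - <<'E'
from h import *
shift([469.2,-20.8,55.7],-4.7)
pic('side','s1',(200,150,450,330),3)
E
```

```text
clock: 4.68
eef_pos: [496.2, -23.1, 128.3]
eef_rot: [-3.14, 0.002, 1.49]
wrist_force: [-10.3, -0.6, 6.4]
finger_gap: 9.8
t 4.67 pos [496.2 -23.1 128.3] ydir -4.6 q [-0.12  0.27  1.76 -0.    1.1  -0.04] gap 9.8 F [-10.3  -0.6   6.4]
shift [ 0.0003 -0.027   0.0726] turn 0.09
```

View pics/s1.png

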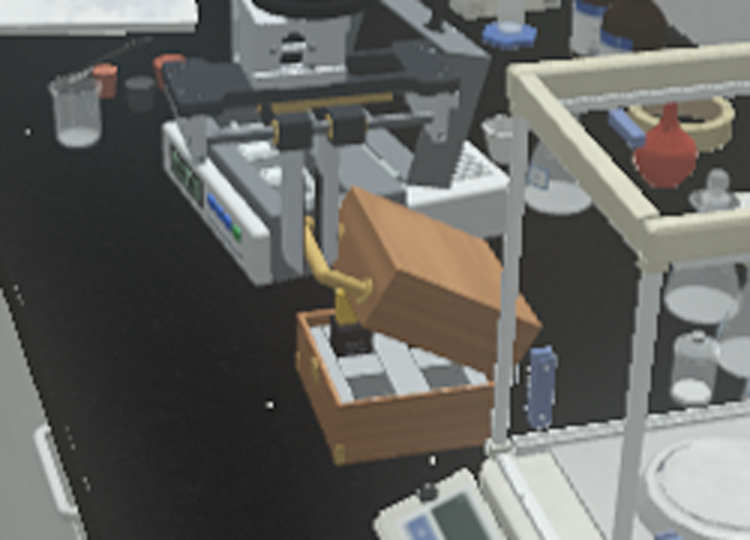

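```bash
python3 -m handwheel '[[0,0.0115,-0.0149,0],[0,0.0255,-0.0281,0],[0,0.0413,-0.0393,0],[0,0.0584,-0.0483,0],[0,0.0765,-0.0551,0]]'; python3 -m handwheel '[[0,0.0188,-0.0044,0],[0,0.0381,-0.0063,0],[0,0.0574,-0.0057,0],[0,0.0765,-0.0025,0],[0,0.0765,-0.0025,0]]'; python3 - <<'E'
from h import *
shift([469.2,-20.8,55.7],-4.7)
E
```

```text
clock: 5.35
eef_pos: [572.6, -29.5, 183.6]
eef_rot: [-3.14, 0.003, 1.49]
wrist_force: [-1.1, -1.8, 0.8]
finger_gap: 9.1
clock: 5.98
eef_pos: [649.3, -35.9, 185.8]
eef_rot: [-3.14, 0.003, 1.49]
wrist_force: [1.3, -2.0, 1.6]
finger_gap: 9.7
t 5.97 pos [649.3 -35.9 185.8] ydir -4.6 q [-0.11  0.55  1.24 -0.    1.36 -0.03] gap 9.7 F [ 1.3 -2.   1.6]
shift [ 0.0009 -0.1806  0.1304] turn 0.07
```

```bash
python3 -m handwheel '[[0,0.0095,0.0025,0],[0,0.0185,0.0055,0],[0,0.0265,0.009,0],[0,0.0265,0.009,0]]'; python3 -m handwheel '[[0,0,0,0],[0,0,0,0],[0,0,-0.03,0],[0,0,-0.06,0],[0,0,-0.07,0]]' 0.7;  python3 -m handwheel '[[0,-0.05,0,0],[0,-0.1,0,0],[0,-0.15,0,0],[0,-0.19,0,0],[0,-0.19,0,0]]' ; python3 - <<'E'
from h import *
shift([469.2,-20.8,55.7],-4.7)
pic('top','t2',(185,150,405,300),3.6)
E
```

```text
clock: 6.48
eef_pos: [676.2, -38.2, 176.5]
eef_rot: [-3.14, 0.003, 1.49]
wrist_force: [0.6, -0.7, -0.1]
finger_gap: 10.0
clock: 7.1
eef_pos: [676.5, -37.9, 248.4]
eef_rot: [3.14, 0.003, 1.49]
wrist_force: [0.3, 0.2, -0.5]
finger_gap: 27.7
clock: 7.72
eef_pos: [485.4, -22.3, 248.1]
eef_rot: [3.14, 0.003, 1.49]
wrist_force: [-0.1, -0.2, 1.0]
finger_gap: 28.3
t 7.72 pos [485.4 -22.3 248.1] ydir -4.6 q [-0.12  0.13  1.65 -0.    1.36 -0.04] gap 28.3 F [-0.1 -0.2  1. ]
shift [ 0.0008 -0.0165  0.1924] turn 0.08
```

```bash
python3 -m handwheel '[[-0.03,0.03,0,0],[-0.06,0.06,0,0],[-0.065,0.065,0,0],[-0.065,0.065,0,0],[-0.065,0.065,0,0]]' ; python3 - <<'E'
from h import *
shift([469.2,-20.8,55.7],-4.7)
c=pic('wrist','w4',(120,0,640,390),1.5)
pic('top','t3')
pic('side','s3')
E
```

```text
clock: 8.4
eef_pos: [546.0, -91.9, 248.3]
eef_rot: [3.14, 0.003, 1.491]
wrist_force: [-1.0, -0.0, 0.1]
finger_gap: 28.1
t 8.4 pos [546.  -91.9 248.3] ydir -4.6 q [-0.23  0.28  1.46 -0.    1.4  -0.15] gap 28.1 F [-1.  -0.   0.1]
shift [ 0.0652 -0.0825  0.1923] turn 0.11
```

View pics/w4.png

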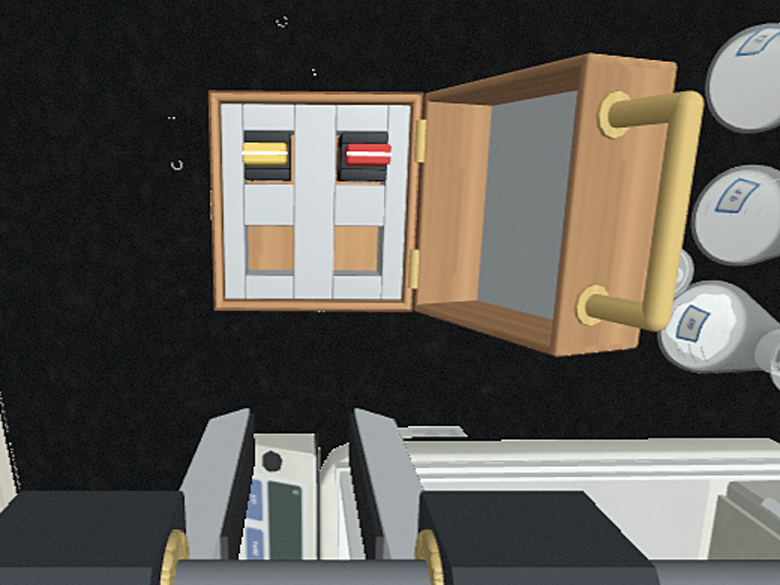

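```bash
python3 - <<'E'
from fit import *
c=cal('wrist'); f=lambda L:[(120+u/1.5,v/1.5) for u,v in L]
x=fit(c,f([(210,92),(424,93),(412,309),(217,310)]),[(-58,60,48),(58,60,48),(58,-60,48),(-58,-60,48)],[.56,-.03,-.08])
for n,a,b in[('Y',(243,153),(288,154)),('R',(346,154),(391,155))]:
    a,b=[unp(c,q,84) for q in f([a,b])]; print(n,((a+b)/2).round(1),np.degrees(np.arctan2(*(b-a)[1::-1])).round(1),np.linalg.norm(b-a).round(1))
co,s=np.cos(x[2]),np.sin(x[2])
for q in[(-26,26),(26,26)]: print(x[0]*1000+co*q[0]-s*q[1],x[1]*1000+s*q[0]+co*q[1])
shift([560,-5,110],-4.6+90)
p,R=tool();print(R.round(3))
E
```

```text
xy [561.2 -30.2] yaw -4.8 res [[-0.1, -0.2], [-0.1, -0.4], [0.9, 1.1], [-0.4, -0.0]]
Y [537.2  -1.9  84. ] -5.8 22.5
R [588.6  -6.5  84. ] -5.8 22.6
537.4911354910832 -2.125539267937423
589.3087655077493 -6.476771214858957
t 8.55 pos [546.1 -92.  248.7] ydir -4.6 q [-0.23  0.28  1.46 -0.    1.4  -0.15] gap 28.1 F [0.  0.1 0.4]
shift [0.0882 0.0066 0.1385] turn -89.98
[[ 0.08   0.997  0.002]
 [ 0.997 -0.08  -0.003]
 [-0.003  0.002 -1.   ]]
```

```bash
python3 - <<'E'
from h import *
c=cal('top')
for uv,z in [((413,255),20),((440,105),250),((442,230),250),((422,155),100)]: print(uv,unp(c,uv,z).round(0))
s=cal('side')
for z in(200,250,300): print(z,unp(s,(375,185),z).round(0),unp(s,(408,222),z).round(0))
E
```

```text
(413, 255) [ 558. -186.   20.]
(440, 105) [ 877. -210.  250.]
(442, 230) [ 577. -201.  250.]
(422, 155) [ 813. -201.  100.]
200 [660.   7. 200.] [ 651. -159.  200.]
250 [612. -93. 250.] [ 603. -242.  250.]
300 [ 563. -193.  300.] [ 556. -325.  300.]
```

```bash
python3 -m handwheel '[[0,0,0,-10],[0,0,0,-20],[0,0,0,-30],[0.03,-0.005,0,-40],[0.06,-0.01,0,-50]]' 0.72; python3 -m handwheel '[[0,0,0,-10],[0,0,0,-20],[0,0,0,-30],[0,0,0,-40],[0,0,0,-40]]';  python3 - <<'E'
from h import *
shift([535.5,-2,130],-5+90)
E
```

```text
clock: 9.18
eef_pos: [540.6, -30.4, 248.8]
eef_rot: [-3.141, 0.004, 2.369]
wrist_force: [-0.2, -0.0, 0.5]
finger_gap: 26.0
clock: 9.8
eef_pos: [540.5, -30.2, 249.0]
eef_rot: [-3.139, 0.003, 3.066]
wrist_force: [-0.1, 0.7, -0.2]
finger_gap: 26.4
t 9.8 pos [540.5 -30.2 249. ] ydir 85.7 q [-0.12  0.25  1.5  -0.    1.39 -1.62] gap 26.4 F [-0.1  0.7 -0.2]
shift [0.0074 0.028  0.1189] turn 0.69
```

```bash
python3 -m handwheel '[[0.007,0.028,0.04,0.7],[0.007,0.028,0.08,0.7],[0.007,0.028,0.119,0.7],[0.007,0.028,0.119,0.7],[0.007,0.028,0.119,0.7]]';  python3 - <<'E'
from h import *
shift([535.5,-2,68],-5+90)
pic('wrist','w5',(160,80,480,320),2.4)
c=cal('wrist'); print(c['t'],proj(c,tool()[0]-[0,0,8]))
E
```

```text
clock: 10.42
eef_pos: [536.6, -2.1, 131.6]
eef_rot: [-3.139, 0.005, 3.052]
wrist_force: [-0.5, -0.4, 0.7]
finger_gap: 26.6
t 10.43 pos [536.6  -2.1 131.6] ydir 84.9 q [-0.07  0.35  1.66 -0.    1.13 -1.55] gap 26.6 F [-0.5 -0.4  0.7]
shift [0.0014 0.0002 0.0636] turn -0.12
[ -44.9317298  -525.50570825  176.54721119] [[321.5924002 288.710897 ]]
```

View pics/w5.png

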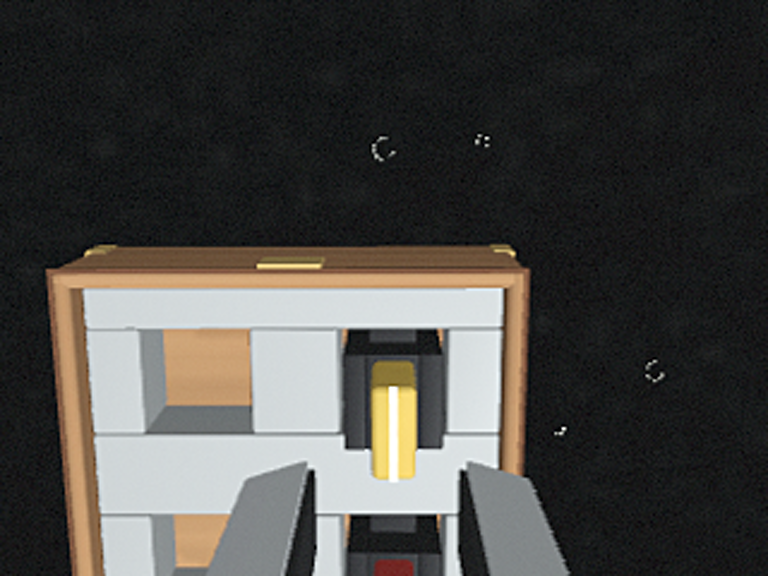

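```bash
python3 - <<'E'
from h import *
c=cal('wrist')
print(unp(c,(323.7,80+388/2.4),84),unp(c,(323.7,280),84))
E
```

```text
[ 5.2592134e+02 -1.3027896e-01  8.4000000e+01] [547.41520718  -2.01746585  84.        ]
```

```bash
python3 -m handwheel '[[0,0.001,0.03,0],[0,0.001,0.055,0],[0,0.001,0.063,0],[0,0.001,0.063,0],[0,0.001,0.063,0]]' ;python3 -m handwheel '[[0,0,0,0],[0,0,0,0],[0,0,0,0],[0,0,0,0],[0,0,0,0]]' 1 25; python3 - <<'E'
from h import *
shift([535.5,-2,68],-5+90)
E
```

```text
clock: 11.1
eef_pos: [537.8, -1.4, 70.1]
eef_rot: [-3.139, 0.008, 3.052]
wrist_force: [-0.4, 0.4, -0.5]
finger_gap: 26.2
clock: 11.72
eef_pos: [538.2, -1.4, 70.7]
eef_rot: [-3.139, 0.009, 3.052]
wrist_force: [-0.3, 0.9, 5.4]
finger_gap: 9.8
t 11.72 pos [538.2  -1.4  70.7] ydir 84.9 q [-0.07  0.43  1.7  -0.    1.   -1.55] gap 9.8 F [-0.3  0.9  5.4]
shift [ 0.0026 -0.0008  0.0026] turn -0.11
```

```bash
python3 -m handwheel '[[0,0,-0.02,0],[0,0,-0.05,0],[0,0,-0.1,0],[0,0,-0.15,0],[0,0,-0.18,0]]';python3 -m handwheel '[[0,0.05,0,0],[0,0.1,0,0],[-0.005,0.125,0,5],[-0.01,0.13,0,9.5],[-0.01,0.13,0,9.5]]'; python3 -m handwheel '[[0,0,0,0],[0,0,0,0]]';python3 - <<'E'
from h import *
shift([557,264,150],4.5+90)
pic('wrist','w6',(220,30,640,345),1.9)
E
```

```text
clock: 12.35
eef_pos: [536.8, -0.8, 253.0]
eef_rot: [-3.139, 0.011, 3.053]
wrist_force: [-0.4, -0.6, -0.9]
finger_gap: 9.5
clock: 12.98
eef_pos: [558.3, 128.1, 252.3]
eef_rot: [-3.14, 0.01, 2.888]
wrist_force: [0.4, -0.8, -0.3]
finger_gap: 9.8
clock: 13.22
eef_pos: [558.2, 127.7, 252.3]
eef_rot: [-3.14, 0.01, 2.888]
wrist_force: [-0.1, 0.0, -0.5]
finger_gap: 9.6
t 13.22 pos [558.2 127.7 252.3] ydir 75.5 q [ 0.16  0.32  1.4  -0.01  1.41 -1.15] gap 9.6 F [-0.1  0.  -0.5]
shift [0.0363 0.1317 0.1018] turn -19.01
```

View pics/w6.png

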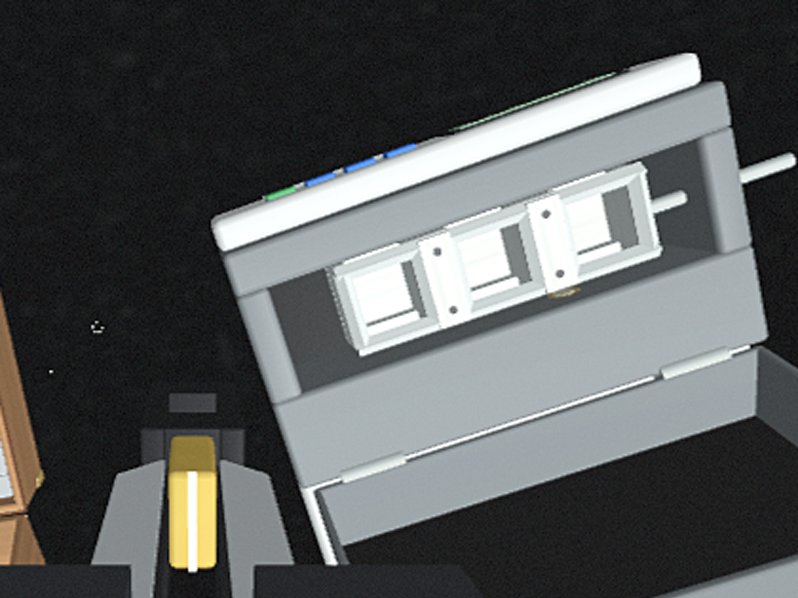

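```bash
python3 - <<'E'
from fit import *
c=cal('wrist'); f=lambda L:[(220+u/1.9,30+v/1.9) for u,v in L]
x=fit(c,f([(226,252),(722,85),(766,340),(302,488),(278,402)]),[(-100,-105,66),(-100,105,66),(15,105,66),(15,-105,66),(-29,-95,66)],[.61,.27,.08])
P=[unp(c,q,52) for q in f([(335,267),(360,354),(660,252),(640,165)])]
co,s=np.cos(x[2]),np.sin(x[2]);M=np.array([[co,s],[-s,co]])
for p in P: print(p.round(1),(M@(p[:2]-x[:2]*1000)).round(1))
m=np.mean(P,0);print('centre',m.round(1),(M@(m[:2]-x[:2]*1000)).round(1))
p,R=tool(); print(proj(c,p-[0,0,8]), f([(193,500)]), R[:,1])
E
```

```text
xy [614.8 264.7] yaw 4.58 res [[0.3, 0.5], [-6.8, -0.2], [-6.4, 1.6], [1.3, -0.5], [10.0, -3.9]]
[543.3 198.4  52. ] [-76.5 -60.4]
[585.7 201.3  52. ] [-34.  -60.9]
[573.5 341.8  52. ] [-35.   80.1]
[533.3 337.4  52. ] [-75.4  78.9]
centre [559.  269.7  52. ] [-55.2   9.4]
[[320.99279425 288.57632436]] [(321.57894736842104, 293.15789473684214)] [ 0.25082883  0.96803048 -0.00137469]
```

```bash
python3 - <<'E'
from fit import *
c=cal('wrist'); f=lambda L:[(220+u/1.9,30+v/1.9) for u,v in L]
for h in(108,110,112): x=fit(c,f([(226,252),(722,85),(766,340),(302,488),(278,402)]),[(-100,-h,66),(-100,h,66),(15,h,66),(15,-h,66),(-29,-95,66)],[.61,.27,.08])
for q in f([(445,281),(552,243),(498.5,262)]): print(unp(c,q,52).round(1))
shift([557,219,150],4.5+90)
E
```

```text
xy [615.4 266.5] yaw 4.29 res [[-0.5, 1.0], [0.1, -0.9], [-0.7, 1.3], [-0.1, 0.1], [12.1, -4.3]]
xy [615.1 265.2] yaw 4.2 res [[-4.3, 1.6], [1.2, -1.5], [0.1, 0.8], [-3.9, 0.7], [10.6, -4.4]]
xy [614.7 263.2] yaw 3.9 res [[-8.7, 1.6], [1.9, -1.8], [0.0, 0.8], [-8.6, 0.9], [8.2, -4.9]]
[562.1 245.6  52. ]
[557.3 295.2  52. ]
[559.7 270.6  52. ]
t 13.28 pos [558.2 127.8 252.4] ydir 75.5 q [ 0.16  0.32  1.4  -0.01  1.41 -1.15] gap 10.1 F [ 1.3 -0.2 -0.3]
shift [0.0251 0.0882 0.102 ] turn -19.02
```

```bash
python3 - <<'E'
from h import *
c=cal('wrist'); f=lambda L:[(220+u/1.9,30+v/1.9) for u,v in L]
p,R=tool()
for q in f([(193,471),(193,570)]): print(R.T@(unp(c,q,p[2]+13.3)-p))
shift([563.4,220.5,160],4.5+90)
E
```

```text
[ 12.81849119   0.2508513  -13.43134626]
[ -9.52766376   0.25286408 -13.20419732]
t 13.28 pos [558.2 127.8 252.4] ydir 75.5 q [ 0.16  0.32  1.4  -0.01  1.41 -1.15] gap 10.1 F [ 1.3 -0.2 -0.3]
shift [0.0192 0.0912 0.092 ] turn -19.02
```

```bash
python3 -m handwheel '[[0.004,0.02,0,-9],[0.01,0.05,0,-18],[0.0177,0.0912,0.03,-19],[0.0177,0.0912,0.06,-19],[0.0177,0.0912,0.09,-19]]';python3 -m handwheel '[[0,0,0,0],[0,0,0,0]]'; python3 - <<'E'
from h import *
shift([565,220.4,160],4.5+90)
pic('wrist','w7',(180,60,600,360),1.9)
E
```

```text
clock: 13.9
eef_pos: [564.7, 220.4, 161.1]
eef_rot: [-3.137, 0.009, -3.062]
wrist_force: [-0.3, 0.0, -0.4]
finger_gap: 9.7
clock: 14.15
eef_pos: [565.1, 220.3, 162.4]
eef_rot: [-3.137, 0.011, -3.062]
wrist_force: [0.6, 0.9, -1.2]
finger_gap: 9.9
t 14.15 pos [565.1 220.3 162.4] ydir 94.5 q [ 0.31  0.46  1.42 -0.01  1.25 -1.33] gap 9.9 F [ 0.6  0.9 -1.2]
shift [0.0002 0.0001 0.0024] turn 0.03
```

View pics/w7.png

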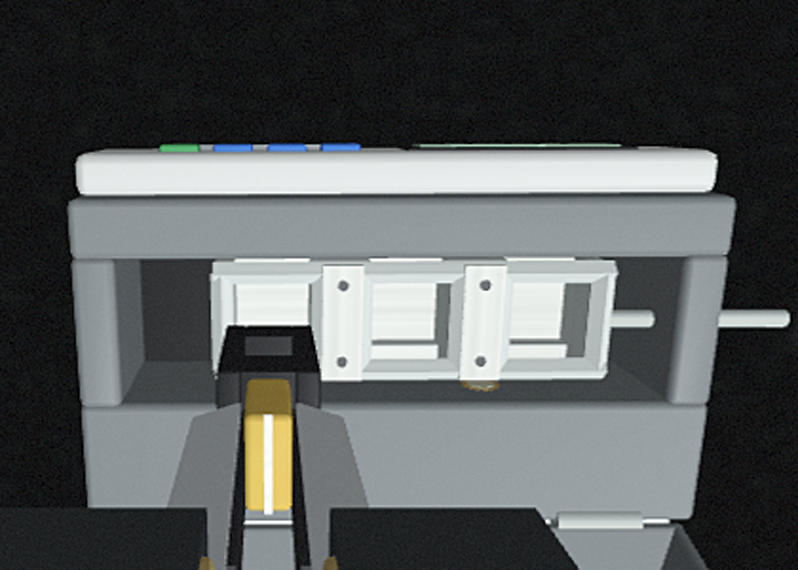

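```bash
python3 - <<'E'
from h import *
c=cal('wrist'); f=lambda L:[(180+u/1.9,60+v/1.9) for u,v in L]
a,b=[unp(c,q,52) for q in f([(343,323),(483,323)])]
print(a.round(1),b.round(1),'w3',a-(b-a)/2,'w2',(a+b)/2, np.linalg.norm(b-a))
# outer edges front/back of the carriage at col of well 2
for q in f([(395,262),(395,380)]): print(unp(c,q,52).round(1))
p,R=tool()
for q in f([(268,413),(268,515)]): print(R.T@(unp(c,q,p[2]+13.3)-p))
E
```

```text
[561.7 246.   52. ] [557.7 295.7  52. ] w3 [563.67230732 221.1236781   52.        ] w2 [559.69381258 270.86139334  52.        ] 49.89658042711829
[538.4 261.9  52. ]
[581.4 267.   52. ]
[ 13.1571679   -0.51578721 -13.44772851]
[ -9.87906895  -0.5213162  -13.18705074]
```

```bash
python3 -m handwheel '[[0,0.0012,0,0],[0,0.0012,0.015,0],[0,0.0012,0.03,0],[0,0.0012,0.04,0],[0,0.0012,0.045,0]]'; python3 -m handwheel '[[0,0,0.005,0],[0,0,0.01,0],[0,0,0.015,0],[0,0,0.02,0],[0,0,0.025,0]]'; python3 - <<'E'
from h import *
shift([565,221.5,82.7],4.5+90)
E
```

```text
clock: 14.82
eef_pos: [565.4, 221.3, 116.6]
eef_rot: [-3.137, 0.01, -3.063]
wrist_force: [0.4, 0.8, 0.0]
finger_gap: 9.7
clock: 15.45
eef_pos: [565.7, 221.3, 91.4]
eef_rot: [-3.137, 0.01, -3.062]
wrist_force: [-0.1, -0.8, -0.3]
finger_gap: 9.6
t 15.45 pos [565.7 221.3  91.4] ydir 94.5 q [ 0.32  0.54  1.48 -0.01  1.11 -1.33] gap 9.6 F [-0.1 -0.8 -0.3]
shift [0.0008 0.0003 0.0087] turn 0.03
```

```bash
python3 -m handwheel '[[0.0005,0,0.003,0],[0.0005,0,0.006,0],[0.0005,0,0.009,0],[0.0005,0,0.0095,0],[0.0005,0,0.0095,0]]'; python3 -m handwheel '[[0,0,0.0015,0],[0,0,0.0015,0]]';  python3 - <<'E'
from h import *
shift([565,221.5,82.7],4.5+90)
E
```

```text
clock: 16.08
eef_pos: [565.7, 221.3, 82.6]
eef_rot: [-3.138, 0.012, -3.063]
wrist_force: [-0.9, -0.9, 5.5]
finger_gap: 9.8
clock: 16.32
eef_pos: [566.2, 221.5, 82.5]
eef_rot: [-3.138, 0.013, -3.062]
wrist_force: [-3.9, -0.7, 11.9]
finger_gap: 9.8
t 16.32 pos [566.2 221.5  82.5] ydir 94.5 q [ 0.32  0.55  1.48 -0.01  1.09 -1.33] gap 9.8 F [-3.9 -0.7 11.9]
shift [ 0.0012  0.0001 -0.0002] turn 0.03
```

```bash
python3 -m handwheel '[[0,0,0,0],[0,0,0,0],[0,0,-0.04,0],[0,0,-0.09,0],[0,0,-0.13,0]]' 0.73; python3 -m handwheel '[[0,-0.05,-0.01,0],[0,-0.1,-0.02,0],[0,-0.15,-0.02,0],[0,-0.17,-0.02,0],[0,-0.17,-0.02,0]]';  python3 - <<'E'
from h import *
pic('top','t4',(185,150,405,300),3.6)
shift([588.4,-5.8,140],-5+90)
E
```

```text
clock: 16.95
eef_pos: [564.5, 221.8, 214.4]
eef_rot: [-3.138, 0.014, -3.062]
wrist_force: [0.1, -0.6, 0.7]
finger_gap: 25.4
clock: 17.58
eef_pos: [577.7, 52.0, 234.7]
eef_rot: [-3.138, 0.014, -3.064]
wrist_force: [-0.3, 0.1, 0.7]
finger_gap: 25.7
t 17.62 pos [577.6  53.  234.8] ydir 94.5 q [ 0.03  0.34  1.41 -0.    1.37 -1.62] gap 25.5 F [0.1 0.9 0.5]
shift [-0.0048 -0.0592  0.095 ] turn 9.51
```

View pics/t4.png

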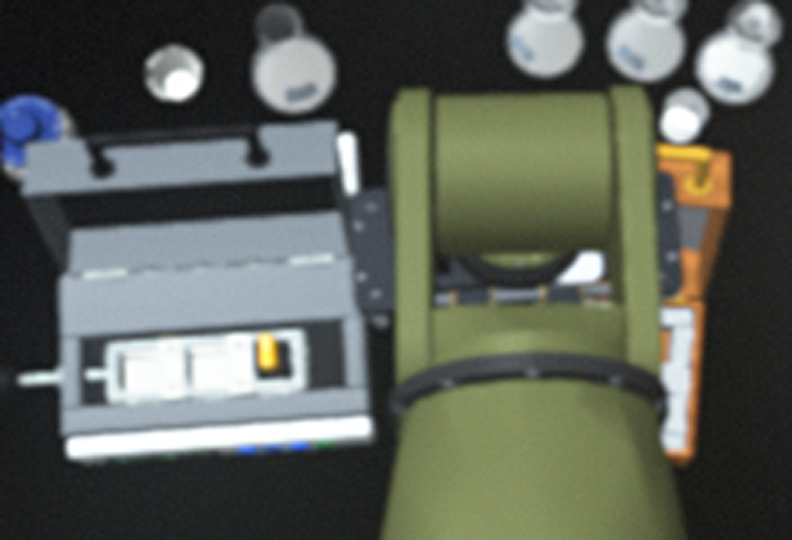

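```bash
python3 -m handwheel '[[0,-0.04,0,9],[-0.0048,-0.0592,0.02,9.5],[-0.0048,-0.0592,0.06,9.5],[-0.0048,-0.0592,0.09,9.5],[-0.0048,-0.0592,0.095,9.5]]'; python3 -m handwheel '[[0,0,0,0],[0,0,0,0]]';python3 - <<'E'
from h import *
shift([588.4,-5.8,70.7],-5+90)
pic('wrist','w8',(160,80,480,320),2.4)
E
```

```text
clock: 18.25
eef_pos: [587.4, -4.8, 137.0]
eef_rot: [-3.141, 0.009, 3.058]
wrist_force: [-0.3, 0.0, 1.0]
finger_gap: 25.5
clock: 18.5
eef_pos: [587.8, -4.5, 137.8]
eef_rot: [-3.141, 0.011, 3.059]
wrist_force: [1.2, 0.2, 0.0]
finger_gap: 25.3
t 18.5 pos [587.8  -4.5 137.8] ydir 85.3 q [-0.07  0.45  1.5  -0.    1.18 -1.56] gap 25.3 F [1.2 0.2 0. ]
shift [ 0.     -0.0012  0.0671] turn 0.27
```

View pics/w8.png

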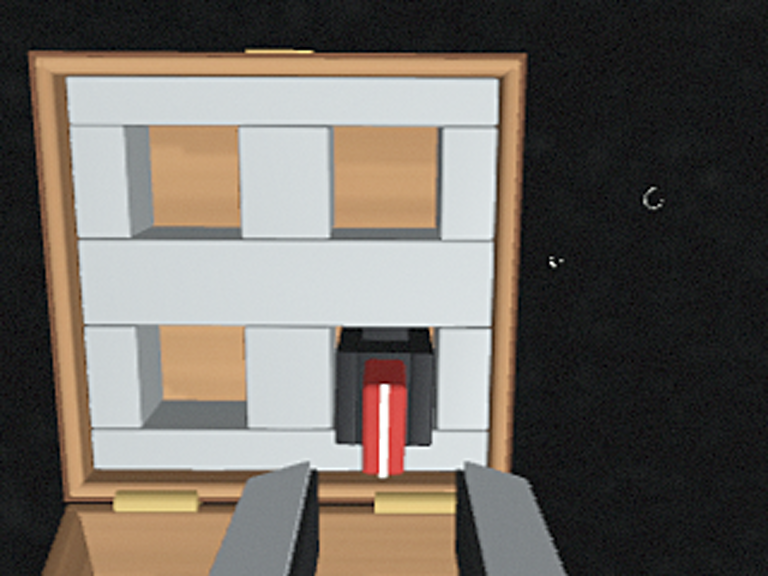

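```bash
python3 -m handwheel '[[0,-0.0008,0.03,0],[0,-0.0008,0.055,0],[0.001,-0.0008,0.068,0],[0.001,-0.0008,0.069,0],[0.001,-0.0008,0.069,0]]' ;python3 -m handwheel '[[0,0,0,0],[0,0,0,0],[0,0,0,0],[0,0,0,0],[0,0,0,0]]' 1 25;python3 -m handwheel '[[0,0,-0.02,0],[0,0,-0.05,0],[0,0,-0.1,0],[0,0,-0.15,0],[0,0,-0.17,0]]'; python3 - <<'E'
from h import *
shift([560.5,200,240],4.5+90)
p,R=tool(); print(R.round(3))
E
```

```text
clock: 19.18
eef_pos: [588.0, -5.4, 70.0]
eef_rot: [-3.141, 0.012, 3.059]
wrist_force: [0.5, -0.5, 0.5]
finger_gap: 25.5
clock: 19.8
eef_pos: [588.4, -5.4, 70.7]
eef_rot: [-3.141, 0.014, 3.059]
wrist_force: [-1.0, -0.1, 5.5]
finger_gap: 9.9
clock: 20.42
eef_pos: [586.6, -5.1, 243.8]
eef_rot: [-3.141, 0.017, 3.059]
wrist_force: [0.4, 0.4, -1.4]
finger_gap: 10.1
t 20.43 pos [586.6  -5.1 243.8] ydir 85.3 q [-0.07  0.35  1.38 -0.    1.39 -1.56] gap 10.1 F [ 0.4  0.4 -1.4]
shift [0.043  0.2023 0.0029] turn -9.24
[[-0.996  0.083  0.017]
 [ 0.083  0.997 -0.002]
 [-0.017 -0.001 -1.   ]]
```

```bash
python3 -m handwheel '[[0.01,0.055,0,-4],[0.02,0.11,0,-9.2],[0.03,0.165,0,-9.2],[0.04,0.22,0,-9.2],[0.049,0.265,0,-9.2]]'; python3 -m handwheel '[[0,0,0.03,0],[0,0.003,0.06,0],[0,0.003,0.08,0],[0,0.003,0.08,0],[0,0.003,0.08,0]]'; python3 - <<'E'
from h import *
shift([561.3,270.9,162],4.5+90)
pic('wrist','w9',(180,60,600,360),1.9)
E
```

```text
clock: 21.05
eef_pos: [559.1, 265.0, 242.6]
eef_rot: [-3.138, 0.017, -3.063]
wrist_force: [0.2, 0.6, -0.4]
finger_gap: 9.7
clock: 21.68
eef_pos: [560.5, 267.9, 163.6]
eef_rot: [-3.138, 0.018, -3.063]
wrist_force: [0.5, -0.2, -1.3]
finger_gap: 9.5
t 21.68 pos [560.5 267.9 163.6] ydir 94.5 q [ 0.39  0.49  1.38 -0.01  1.26 -1.26] gap 9.5 F [ 0.5 -0.2 -1.3]
shift [-0.001   0.0029  0.0016] turn -0.0
```

View pics/w9.png

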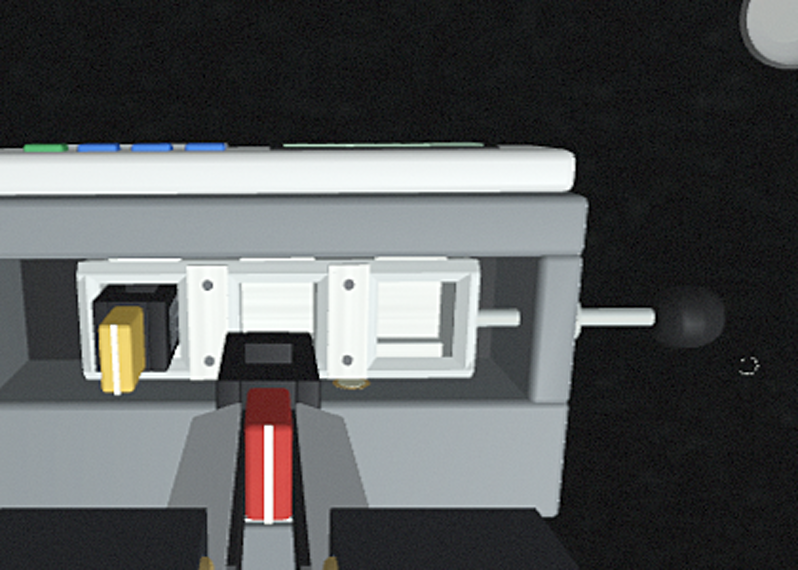

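```bash
python3 - <<'E'
from h import *
c=cal('wrist'); f=lambda L:[(180+u/1.9,60+v/1.9) for u,v in L]
a,b=[unp(c,q,52) for q in f([(207,323),(348,323)])]
w=(a+b)/2;print('w2',w.round(1))
p,R=tool()
o=np.mean([R.T@(unp(c,q,p[2]+13.3)-p) for q in f([(268,426),(268,522)])],0);print(o)
o[2]=0
print('knob',unp(c,f([(690,317)])[0],45).round(1), proj(c,p-[0,0,8]))
t=w-R@o; t[2]=83; shift(t,94.5)
E
```

```text
w2 [559.9 270.5  52. ]
[ -0.5949971   -0.52554559 -13.28985022]
knob [547.5 420.9  45. ] [[322.28371778 288.73252106]]
t 21.73 pos [560.6 268.  163.8] ydir 94.5 q [ 0.39  0.49  1.38 -0.01  1.26 -1.26] gap 9.9 F [ 0.1  0.4 -0.2]
shift [0.0026 0.0033 0.0808] turn -0.0
```

```bash
python3 -m handwheel '[[0.0015,0.003,0,0],[0.002,0.003,0.015,0],[0.002,0.003,0.03,0],[0.0022,0.003,0.04,0],[0.0022,0.003,0.045,0]]'; python3 -m handwheel '[[0.0001,0,0.005,0],[0.0002,0,0.01,0],[0.0003,0,0.015,0],[0.0004,0,0.02,0],[0.0005,0,0.025,0]]'; python3 - <<'E'
from h import *
shift([559.3,271,82.7],4.5+90)
E
```

```text
clock: 22.35
eef_pos: [558.8, 270.6, 117.6]
eef_rot: [-3.138, 0.017, -3.063]
wrist_force: [0.5, 0.4, -0.7]
finger_gap: 10.1
clock: 22.98
eef_pos: [558.7, 270.5, 92.4]
eef_rot: [-3.138, 0.017, -3.063]
wrist_force: [-0.1, -0.7, -1.1]
finger_gap: 9.9
t 22.98 pos [558.7 270.5  92.4] ydir 94.5 q [ 0.4   0.56  1.44 -0.01  1.12 -1.25] gap 9.9 F [-0.1 -0.7 -1.1]
shift [-0.0004  0.0005  0.0097] turn -0.01
```

```bash
python3 -m handwheel '[[0,0,0.003,0],[0,0,0.006,0],[0,0,0.009,0],[0,0,0.0105,0],[0,0,0.0105,0]]'; python3 -m handwheel '[[0,0,0.0015,0],[0,0,0.0015,0]]';  python3 - <<'E'
from h import *
shift([559.3,271,82.7],4.5+90)
E
```

```text
clock: 23.6
eef_pos: [559.2, 270.5, 82.7]
eef_rot: [-3.138, 0.018, -3.063]
wrist_force: [-1.1, -0.4, 5.6]
finger_gap: 9.8
clock: 23.85
eef_pos: [559.6, 270.7, 82.6]
eef_rot: [-3.139, 0.019, -3.063]
wrist_force: [-4.0, -1.5, 10.7]
finger_gap: 9.9
t 23.85 pos [559.6 270.7  82.6] ydir 94.5 q [ 0.4   0.58  1.45 -0.01  1.1  -1.25] gap 9.9 F [-4.  -1.5 10.7]
shift [ 0.0002  0.0003 -0.0001] turn -0.01
```

```bash
python3 -m handwheel '[[0,0,0,0],[0,0,0,0],[0,0,-0.04,0],[0,0,-0.09,0],[0,0,-0.11,0]]' 0.73; python3 - <<'E'
from h import *
c=cal('top')
for n,uv,z in [('beaker',(168,298),30),('squeezeB base',(137,225),20),('squeeze top',(108,208),150),('cap',(138,257),10),('blk',(152,272),10),('brown',(160,182),80),('w',(90,203),30)]: print(n,unp(c,uv,z).round(0))
shift([545,462,190],4.5+90)
E
```

```text
clock: 24.48
eef_pos: [558.0, 271.1, 195.6]
eef_rot: [-3.14, 0.023, -3.063]
wrist_force: [-0.2, -0.6, -1.2]
finger_gap: 25.7
beaker [434. 463.  30.]
squeezeB base [631. 567.  20.]
squeeze top [644. 587. 150.]
cap [545. 560.  10.]
blk [504. 518.  10.]
brown [736. 492.  80.]
w [689. 698.  30.]
t 24.48 pos [558.  271.1 195.6] ydir 94.5 q [ 0.4   0.46  1.35 -0.01  1.32 -1.25] gap 25.7 F [-0.2 -0.6 -1.2]
shift [-0.0018  0.1913  0.0054] turn -0.0
```

```bash
python3 -m handwheel '[[0,0.05,0,0],[-0.001,0.1,0,0],[-0.002,0.15,0,0],[-0.002,0.187,0,0],[-0.002,0.187,0,0]]' 1 20;python3 -m handwheel '[[0,0,0.05,0],[0.001,0,0.09,0],[0.002,0,0.09,0],[0.002,0,0.09,0]]'; python3 - <<'E'
from h import *
shift([546,458,47],4.5+90)
pic('wrist','w10',(60,80,480,390),1.8)
E
```

```text
clock: 25.1
eef_pos: [544.3, 459.9, 194.2]
eef_rot: [-3.14, 0.022, -3.06]
wrist_force: [-0.2, -0.1, 0.2]
finger_gap: 0.3
clock: 25.6
eef_pos: [545.1, 459.7, 106.5]
eef_rot: [-3.141, 0.024, -3.061]
wrist_force: [0.1, 1.0, 0.6]
finger_gap: 0.7
t 25.6 pos [545.1 459.7 106.5] ydir 94.6 q [ 0.65  0.75  1.1  -0.01  1.27 -0.99] gap 0.7 F [0.1 1.  0.6]
shift [ 0.0007 -0.0017  0.0595] turn 0.12
```

View pics/w10.png

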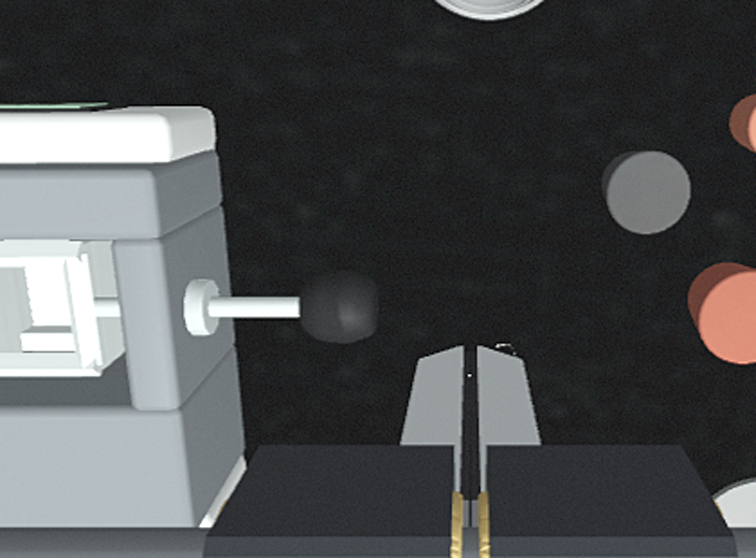

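```bash
python3 -m handwheel '[[0,0,0.03,0],[0.001,-0.001,0.06,0],[0.001,-0.001,0.06,0],[0.001,-0.001,0.06,0]]'; python3 -m handwheel '[[0,-0.007,0,0],[0,-0.014,0,0],[0,-0.021,0,0],[0,-0.028,0,0],[0,-0.033,0,0]]'; python3 - <<'E'
from h import *
shift([546,419,47],4.5+90)
E
```

```text
clock: 26.15
eef_pos: [546.7, 459.5, 49.4]
eef_rot: [3.14, 0.027, -3.061]
wrist_force: [0.3, 0.6, 0.9]
finger_gap: 0.5
clock: 26.78
eef_pos: [549.5, 426.2, 49.6]
eef_rot: [3.14, 0.028, -3.061]
wrist_force: [0.6, 1.7, 1.4]
finger_gap: 0.5
t 26.77 pos [549.5 426.2  49.6] ydir 94.6 q [ 0.61  0.76  1.21 -0.01  1.14 -1.03] gap 0.5 F [0.6 1.7 1.4]
shift [ 0.0041 -0.0069  0.0025] turn 0.11
```

```bash
for i in 1 2; do python3 -m handwheel '[[0,-0.002,0,0],[0,-0.004,0,0],[0,-0.006,0,0],[0,-0.006,0,0]]';done
```

```text
clock: 27.28
eef_pos: [549.9, 420.4, 49.6]
eef_rot: [3.139, 0.028, -3.061]
wrist_force: [1.0, 2.2, -0.1]
finger_gap: 0.2
clock: 27.78
eef_pos: [549.8, 419.9, 50.1]
eef_rot: [3.13, 0.032, -3.059]
wrist_force: [3.1, 36.7, -10.1]
finger_gap: 0.6
```

```bash
python3 -m handwheel '[[0,0.01,0,0],[0,0.02,-0.01,0],[0,0.02,-0.07,0],[0,0.02,-0.13,0],[0,0.02,-0.19,0]]'; python3 -m handwheel '[[0,-0.02,-0.02,10],[0,-0.06,-0.02,20],[0,-0.1,-0.02,30],[0,-0.14,-0.02,40],[0,-0.17,-0.02,50]]' 0.7; python3 -m handwheel '[[0,0,0,10],[0,0,0,20],[0,0,0,30],[0,0,0,40],[0,0,0,40]]'; python3 - <<'E'
from h import *
shift([640,250,270],4.5)
E
```

```text
clock: 28.4
eef_pos: [542.1, 436.6, 242.9]
eef_rot: [3.131, 0.032, -3.06]
wrist_force: [-0.2, -0.1, -0.1]
finger_gap: 0.7
clock: 29.02
eef_pos: [555.5, 265.1, 261.9]
eef_rot: [3.11, 0.012, 2.344]
wrist_force: [-1.0, -0.6, 0.6]
finger_gap: 28.3
clock: 29.65
eef_pos: [555.5, 264.8, 262.4]
eef_rot: [3.109, -0.01, 1.647]
wrist_force: [1.0, -0.3, 1.1]
finger_gap: 28.3
t 29.65 pos [555.5 264.8 262.4] ydir 4.3 q [ 0.39  0.4   1.28 -0.    1.43  0.31] gap 28.3 F [ 1.  -0.3  1.1]
shift [-0.0211  0.0834 -0.0051] turn -0.14
```

```bash
python3 -m handwheel '[[-0.02,0.04,-0.005,0],[-0.03,0.083,-0.012,0],[-0.03,0.083,-0.012,0],[-0.03,0.083,-0.012,0]]'; python3 - <<'E'
from h import *
shift([686,272,192],4.5)
pic('wrist','w11',None,1.2)
E
```

```text
clock: 30.15
eef_pos: [639.7, 241.1, 276.6]
eef_rot: [3.11, -0.01, 1.649]
wrist_force: [0.3, -0.2, 1.3]
finger_gap: 28.2
t 30.15 pos [639.7 241.1 276.6] ydir 4.5 q [0.31 0.56 1.01 0.   1.54 0.23] gap 28.2 F [ 0.3 -0.2  1.3]
shift [0.0264 0.0459 0.0863] turn 0.0
```

View pics/w11.png

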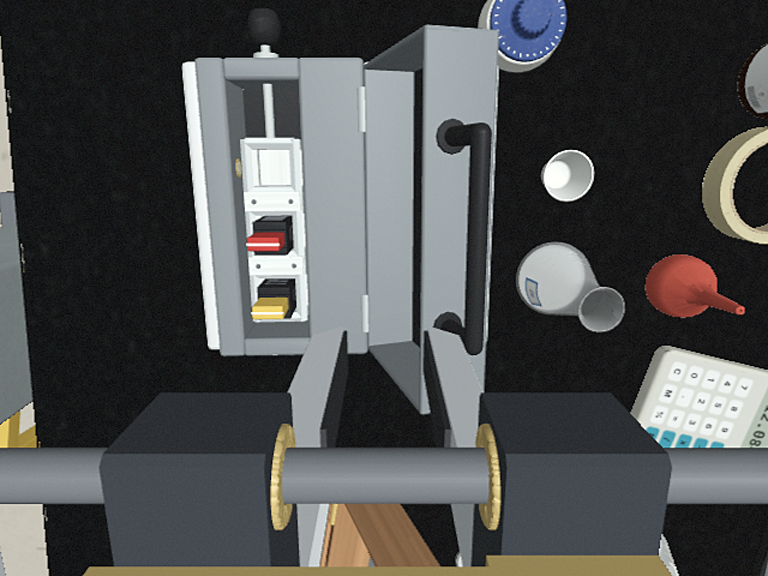

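```bash
python3 - <<'E'
from h import *
c=cal('wrist')
a,b=unp(c,(401,109),203),unp(c,(395.5,287),203);m=(a+b)/2;print(a,b,m,np.linalg.norm(a-b))
p,R=tool(); print(proj(c,p-[0,0,8]))
m[2]=250;shift(m,4.5)
m[2]=193;shift(m,4.5)
E
```

```text
[681.33623567 326.4990001  203.        ] [690.77559835 222.10596672 203.        ] [686.05591701 274.30248341 203.        ] 104.81892474395147
[[316.78014816 291.21522975]]
t 30.2 pos [639.4 241.3 277. ] ydir 4.5 q [0.31 0.56 1.01 0.   1.54 0.23] gap 28.3 F [0.  0.9 1.2]
shift [0.0289 0.0482 0.0288] turn 0.0
t 30.2 pos [639.4 241.3 277. ] ydir 4.5 q [0.31 0.56 1.01 0.   1.54 0.23] gap 28.3 F [0.  0.9 1.2]
shift [0.0284 0.0464 0.0858] turn 0.0
```

```bash
python3 -m handwheel '[[0.0289,0.0455,0.015,0],[0.0289,0.0455,0.0288,0],[0.0287,0.0445,0.055,0],[0.0284,0.0437,0.0855,0],[0.0284,0.0437,0.0855,0]]'; python3 -m handwheel '[[0,0,0,0],[0,0,0,0],[0,0,0,0],[0,0,0,0],[0,0,0,0]]' 0.95 6
```

```text
clock: 30.82
eef_pos: [681.8, 273.9, 191.7]
eef_rot: [3.113, -0.009, 1.65]
wrist_force: [-0.6, 0.2, -0.1]
finger_gap: 27.9
clock: 31.45
eef_pos: [682.4, 274.1, 193.3]
eef_rot: [3.11, -0.01, 1.651]
wrist_force: [2.9, 1.5, 6.2]
finger_gap: 9.5
```

```bash
python3 - <<'E'
from h import *
p,R=tool()
P=lambda t:np.array([-147*np.cos(t)+16*np.sin(t),147*np.sin(t)+16*np.cos(t)])
yaw=np.radians(4.5); th=1.85; 
seq=np.append(np.arange(1.85,0.03,-.14),0)
base=None
for i,t in enumerate(seq):
    d=P(t)-P(seq[(max(i-1,0))//4*4]) ; w=np.array([d[0]*np.cos(yaw),d[0]*np.sin(yaw),d[1]])
    print(i,round(t,2),(R.T@w).round(1), w.round(1))
E
```

```text
0 1.85 [0. 0. 0.] [0. 0. 0.]
1 1.71 [  0.1 -19.4  -7.1] [-19.6  -1.5   6.5]
2 1.57 [  0.1 -39.7 -11.4] [-39.9  -3.1  10.1]
3 1.43 [  0.2 -60.3 -12.8] [-60.5  -4.8  10.9]
4 1.29 [  0.2 -80.9 -11.3] [-81.   -6.4   8.8]
5 1.15 [ -0.  -20.2   4.3] [-20.   -1.6  -5. ]
6 1.01 [ -0.1 -39.7  11.4] [-39.1  -3.1 -12.7]
7 0.87 [ -0.2 -57.9  21.2] [-57.   -4.5 -23. ]
8 0.73 [ -0.3 -74.6  33.4] [-73.3  -5.8 -35.7]
9 0.59 [ -0.1 -14.8  14.4] [-14.3  -1.1 -14.9]
10 0.45 [ -0.3 -27.5  30.7] [-26.5  -2.1 -31.6]
11 0.31 [ -0.4 -37.8  48.7] [-36.1  -2.8 -49.9]
12 0.17 [ -0.6 -45.5  67.9] [-43.2  -3.4 -69.3]
13 0.0 [-0.2 -5.6 24.5] [ -4.8  -0.4 -24.6]
```

```bash
python3 -m handwheel '[[0,-0.0194,-0.0071,0],[0,-0.0397,-0.0114,0],[0,-0.0603,-0.0128,0],[0,-0.0809,-0.0113,0],[0,-0.0809,-0.0113,0]]'; python3 -m handwheel '[[0,-0.0202,0.0043,0],[0,-0.0397,0.0114,0],[0,-0.0579,0.0212,0],[0,-0.0746,0.0334,0],[0,-0.0746,0.0334,0]]'; python3 - <<'E'
from h import *
shift([682.4-154,274-12,193.3-26.9],4.5)
E
```

```text
clock: 32.08
eef_pos: [600.9, 267.2, 202.5]
eef_rot: [3.11, -0.009, 1.651]
wrist_force: [-0.0, -3.3, 0.6]
finger_gap: 9.4
clock: 32.7
eef_pos: [527.4, 261.6, 166.2]
eef_rot: [3.112, -0.009, 1.651]
wrist_force: [0.0, -1.4, -1.4]
finger_gap: 9.9
t 32.7 pos [527.4 261.6 166.2] ydir 4.6 q [ 0.4   0.41  1.49 -0.    1.21  0.32] gap 9.9 F [ 0.  -1.4 -1.4]
shift [ 0.0003  0.001  -0.0001] turn 0.1
```

```bash
python3 -m handwheel '[[0,-0.0148,0.0144,0],[0,-0.0275,0.0307,0],[0,-0.0378,0.0487,0],[0,-0.0455,0.0679,0],[0,-0.0455,0.0679,0]]'; python3 -m handwheel '[[0,-0.003,0.008,0],[0,-0.0045,0.016,0],[0,-0.0056,0.023,0],[0,-0.0056,0.0245,0],[0,-0.0056,0.0245,0]]'; python3 - <<'E'
from h import *
shift([480,258,72],4.5)
E
```

```text
clock: 33.33
eef_pos: [485.7, 258.8, 96.7]
eef_rot: [3.11, -0.009, 1.651]
wrist_force: [3.9, -3.0, -2.1]
finger_gap: 9.6
clock: 33.95
eef_pos: [482.0, 259.2, 72.8]
eef_rot: [3.107, -0.01, 1.651]
wrist_force: [5.1, 0.1, 4.0]
finger_gap: 9.9
t 33.95 pos [482.  259.2  72.8] ydir 4.6 q [ 0.43  0.43  1.69 -0.    0.98  0.35] gap 9.9 F [5.1 0.1 4. ]
shift [-0.001  -0.0022  0.0007] turn 0.09
```

```bash
python3 -m handwheel '[[0,0,0,0],[0,0,0,0],[0,0,-0.03,0],[0,0,-0.09,0],[0,0,-0.15,0]]' 0.75;  python3 -m handwheel '[[-0.05,0,0,0],[-0.1,0,0,0],[-0.15,0,-0.01,0],[-0.2,0,-0.02,0],[-0.25,0,-0.03,-5]]'; python3 - <<'E'
from h import *
shift([546,-92,250],-4.6)
im=cv2.imread('pics/w4_raw.png'); hsv=cv2.cvtColor(im,cv2.COLOR_BGR2HSV)
for u,v in [(573,140),(575,110),(556,75),(540,190),(260,100),(520,60),(400,100),(560,220)]: print((u,v),hsv[v,u])
m=cv2.inRange(hsv,(20,70,120),(28,255,255)); n,l,s,c=cv2.connectedComponentsWithStats(m)
for i in range(1,n):
    if s[i,4]>80: print(s[i],c[i])
E
```

```text
clock: 34.58
eef_pos: [476.4, 257.2, 224.0]
eef_rot: [3.109, -0.01, 1.651]
wrist_force: [0.6, 0.1, -0.0]
finger_gap: 23.3
clock: 35.2
eef_pos: [495.2, 6.2, 251.8]
eef_rot: [3.108, -0.007, 1.74]
wrist_force: [1.2, 0.4, 0.8]
finger_gap: 23.7
t 35.2 pos [495.2   6.2 251.8] ydir 9.7 q [-0.07  0.13  1.64  0.01  1.34 -0.24] gap 23.7 F [1.2 0.4 0.8]
shift [-0.1053  0.0335  0.0021] turn 14.3
(573, 140) [ 22 108 227]
(575, 110) [ 22 108 228]
(556, 75) [ 22 124 125]
(540, 190) [ 16 107 197]
(260, 100) [ 11 126 121]
(520, 60) [ 14 114 183]
(400, 100) [ 22 106 227]
(560, 220) [ 21  76 118]
[ 503   61   86  160 4705] [555.40488842 137.11285866]
[397  80   8  28 172] [400.11046512  93.46511628]
[282  95  30   6 174] [296.17241379  97.55172414]
[282 103  30   7 202] [296.49009901 105.9009901 ]
[393 166   7  26 152] [395.78289474 178.74342105]
[   0  207  116   95 7063] [ 46.54792581 258.50856577]
[ 225  353   21   89 1000] [233.206 397.973]
[397 353  20  89 713] [409.80504909 398.80084151]
[  70  463  490   17 5151] [356.15569792 473.37934382]
```

```bash
python3 -m handwheel '[[-0.04,0.015,0,8],[-0.08,0.03,0,14.3],[-0.105,0.0335,0.002,14.3],[-0.105,0.0335,0.002,14.3],[-0.105,0.0335,0.002,14.3]]' 0.7;  python3 - <<'E'
from h import *
shift([546,-92,250],-4.6)
pic('wrist','w12'); pic('top','t12'); c=cal('wrist')
im=cv2.imread('pics/w12_raw.png'); hsv=cv2.cvtColor(im,cv2.COLOR_BGR2HSV)
m=cv2.inRange(hsv,(20,70,120),(28,255,255)); n,l,s,ce=cv2.connectedComponentsWithStats(m)
for i in range(1,n):
    if s[i,4]>80 and ce[i][1]<340: print(s[i],ce[i],unp(c,ce[i],48).round(1))
# same hinges seen in w4 with its pose: tool (546,-91.9,248.3)
p,R=tool(); print(proj(c,p-[0,0,8]))
E
```

```text
clock: 35.83
eef_pos: [545.6, -90.9, 250.1]
eef_rot: [3.111, -0.015, 1.491]
wrist_force: [-0.1, -1.2, -0.7]
finger_gap: 27.7
t 35.83 pos [545.6 -90.9 250.1] ydir -4.6 q [-0.24  0.26  1.48  0.02  1.37 -0.16] gap 27.7 F [-0.1 -1.2 -0.7]
shift [-0.001   0.0004  0.0001] turn 0.02
[ 496   67   82  155 4433] [545.47011053 141.49334536] [753.3 -44.5  48. ]
[389  86   8  28 167] [392.32934132  99.61676647] [621.2   0.7  48. ]
[386 171   7  26 149] [388.66442953 183.63087248] [615.1 -69.7  48. ]
[   0  215  108   96 6403] [ 40.34515071 266.3223489 ] [ 298.2 -117.7   48. ]
[[316.65742078 291.85382802]]
```

```bash
python3 - <<'E'
from h import *
shift([686,-38.3,240],-4.6);shift([686,-38.3,172],-4.6)
E
```

```text
t 35.92 pos [545.7 -90.7 250.4] ydir -4.6 q [-0.24  0.26  1.48  0.02  1.37 -0.16] gap 28.3 F [ 0.9 -0.1 -0.5]
shift [0.0632 0.1352 0.0155] turn 0.06
t 35.92 pos [545.7 -90.7 250.4] ydir -4.6 q [-0.24  0.26  1.48  0.02  1.37 -0.16] gap 28.3 F [ 0.9 -0.1 -0.5]
shift [0.0622 0.1332 0.0835] turn 0.06
```

```bash
python3 -m handwheel '[[0.03,0.05,0.005,0],[0.05,0.1,0.01,0],[0.0632,0.1352,0.0155,0],[0.0632,0.1352,0.0155,0],[0.0632,0.1352,0.0155,0]]' 0.7;  python3 - <<'E'
from h import *
shift([686,-38.3,172],-4.6)
pic('wrist','w13'); c=cal('wrist')
im=cv2.imread('pics/w13_raw.png'); hsv=cv2.cvtColor(im,cv2.COLOR_BGR2HSV)
m=cv2.inRange(hsv,(20,60,110),(28,255,255))
for v in range(170,300,10):
    u=np.where(m[v])[0]; u=u[(u>180)&(u<480)]; print(v,(u.min(),u.max(),len(u)) if len(u) else None)
E
```

```text
clock: 36.55
eef_pos: [685.5, -37.8, 240.2]
eef_rot: [3.111, -0.015, 1.492]
wrist_force: [-0.6, 0.3, -0.5]
finger_gap: 28.3
t 36.55 pos [685.5 -37.8 240.2] ydir -4.5 q [-0.11  0.58  1.06  0.02  1.47 -0.04] gap 28.3 F [-0.6  0.3 -0.5]
shift [-0.0015 -0.0015  0.0682] turn 0.1
170 (np.int64(229), np.int64(233), 5)
180 (np.int64(229), np.int64(308), 25)
190 (np.int64(230), np.int64(324), 45)
200 (np.int64(290), np.int64(327), 36)
210 (np.int64(311), np.int64(327), 17)
220 (np.int64(311), np.int64(327), 17)
230 (np.int64(311), np.int64(327), 17)
240 (np.int64(311), np.int64(327), 17)
250 (np.int64(232), np.int64(326), 21)
260 (np.int64(233), np.int64(327), 22)
270 (np.int64(234), np.int64(326), 20)
280 (np.int64(311), np.int64(326), 16)
290 (np.int64(311), np.int64(326), 16)
```

```bash
python3 -m handwheel '[[0,-0.001,0.03,0],[-0.001,-0.002,0.055,0],[-0.001,-0.0025,0.0675,0],[-0.001,-0.0025,0.0675,0]]'; python3 -m handwheel '[[0,0,0,0],[0,0,0,0],[0,0,0,0],[0,0,0,0],[0,0,0,0]]' 0.95 6; python3 - <<'E'
from h import *
p,R=tool()
P=lambda t:np.array([-148*np.cos(t)+16*np.sin(t),148*np.sin(t)+16*np.cos(t)])
yaw=np.radians(-4.6)
seq=np.append(np.arange(1.95,0.03,-.15),0)
for i,t in enumerate(seq):
    d=P(t)-P(seq[(max(i-1,0))//4*4]) ; w=np.array([d[0]*np.cos(yaw),d[0]*np.sin(yaw),d[1]])
    print(i,round(t,2),(R.T@w).round(1), w.round(1))
E
```

```text
clock: 37.1
eef_pos: [684.6, -38.2, 173.4]
eef_rot: [3.11, -0.015, 1.492]
wrist_force: [0.1, 0.0, 1.0]
finger_gap: 28.2
clock: 37.72
eef_pos: [685.2, -38.3, 174.3]
eef_rot: [3.108, -0.015, 1.492]
wrist_force: [3.2, 0.1, 6.9]
finger_gap: 9.5
0 1.95 [0. 0. 0.] [ 0. -0.  0.]
1 1.8 [  0.2 -20.1  -9.6] [-20.4   1.6   8.9]
2 1.65 [  0.3 -41.5 -16.1] [-41.9   3.4  14.7]
3 1.5 [  0.3 -63.6 -19.3] [-64.    5.1  17.2]
4 1.35 [  0.3 -85.9 -19.2] [-86.2   6.9  16.3]
5 1.2 [ -0.  -22.    3.4] [-21.8   1.8  -4.2]
6 1.05 [ -0.1 -43.3  10.1] [-42.8   3.4 -11.6]
7 0.9 [ -0.3 -63.4  19.9] [-62.5   5.  -22. ]
8 0.75 [ -0.4 -81.7  32.6] [-80.3   6.5 -35.3]
9 0.6 [ -0.2 -16.2  15.3] [-15.7   1.3 -15.8]
10 0.45 [ -0.5 -30.   32.8] [-28.8   2.3 -33.8]
11 0.3 [ -0.8 -41.   52.2] [-39.2   3.2 -53.6]
12 0.15 [ -1.1 -49.   73.1] [-46.4   3.7 -74.7]
13 0.0 [-0.3 -4.8 21.8] [ -4.    0.3 -21.9]
```

```bash
python3 -m handwheel '[[0,-0.0201,-0.0096,0],[0,-0.0415,-0.0161,0],[0,-0.0636,-0.0193,0],[0,-0.0859,-0.0192,0],[0,-0.0859,-0.0192,0]]'; python3 -m handwheel '[[0,-0.022,0.0034,0],[0,-0.0433,0.0101,0],[0,-0.0634,0.0199,0],[0,-0.0817,0.0326,0],[0,-0.0817,0.0326,0]]';python3 -m handwheel '[[0,-0.0162,0.0153,0],[0,-0.03,0.0328,0],[-0.001,-0.041,0.0522,0],[-0.001,-0.049,0.0731,0],[-0.001,-0.049,0.0731,0]]'; python3 -m handwheel '[[0,-0.003,0.008,0],[0,-0.004,0.015,0],[0,-0.0048,0.02,0],[0,-0.0048,0.0218,0],[0,-0.0048,0.0218,0]]'
```

```text
clock: 38.35
eef_pos: [598.2, -31.4, 190.6]
eef_rot: [3.109, -0.015, 1.492]
wrist_force: [0.1, 1.8, -0.4]
finger_gap: 9.5
clock: 38.98
eef_pos: [517.6, -24.5, 154.8]
eef_rot: [3.111, -0.015, 1.492]
wrist_force: [1.6, 0.6, -2.6]
finger_gap: 9.7
clock: 39.6
eef_pos: [471.6, -20.8, 79.6]
eef_rot: [3.113, -0.015, 1.491]
wrist_force: [-1.7, 0.4, 0.3]
finger_gap: 9.4
clock: 40.22
eef_pos: [468.3, -20.2, 58.2]
eef_rot: [3.111, -0.015, 1.491]
wrist_force: [0.9, 0.2, 3.9]
finger_gap: 9.8
```

```bash
python3 -m handwheel '[[0,0,0,0],[0,0,0,0],[0,0,0,0],[0,0,-0.04,0],[0,0,-0.09,0]]' 0.75;  python3 -m handwheel '[[0,-0.04,-0.05,0],[0,-0.08,-0.07,0],[0,-0.11,-0.09,0],[0,-0.11,-0.09,0]]'; python3 - <<'E'
from h import *
shift([466,-20,250])
pic('top','t14'); pic('side','s14'); c=cal('top')
a=cv2.imread('pics/top0.png'); b=cv2.imread('pics/t14_raw.png'); s0=cv2.imread('pics/side0.png'); s1=cv2.imread('pics/s14_raw.png')
def loc(A,B,box,m=15):
    x0,y0,x1,y1=box; r=cv2.matchTemplate(B[y0-m:y1+m,x0-m:x1+m],A[y0:y1,x0:x1],cv2.TM_CCOEFF_NORMED); _,v,_,l=cv2.minMaxLoc(r); return round(v,3),l[0]-m,l[1]-m
print('case top',loc(a,b,(325,220,390,292)),'side',loc(s0,s1,(285,228,368,305)))
print('tweezers',loc(a,b,(425,300,482,330)),loc(s0,s1,(268,358,330,412)))
print('beaker',loc(a,b,(155,285,185,310)),loc(s0,s1,(214,172,236,200)))
# gold bar and bottle
print('bottle',loc(a,b,(565,285,588,302)))
# hood: predicted outline if shut, top z=108
th=np.radians(4.5);M=np.array([[np.cos(th),-np.sin(th)],[np.sin(th),np.cos(th)]])
for q in [(-100,105),(-100,-105),(15,-105),(15,105)]:
    w=M@q+[612.5,267]; print(q,proj(c,[*w,108]).round(0))
print('bar',proj(c,[*(M@[-132,52]+[612.5,267]),82]).round(0),proj(c,[*(M@[-132,-52]+[612.5,267]),82]).round(0))
im=b[170:300,185:300]; g=cv2.cvtColor(b,cv2.COLOR_BGR2GRAY)
for u in(215,245,275): print(u,[int(x) for x in g[180:290:4,u]])
E
```

```text
clock: 40.85
eef_pos: [464.7, -21.2, 148.6]
eef_rot: [3.113, -0.015, 1.491]
wrist_force: [-0.0, -0.6, 0.2]
finger_gap: 23.2
clock: 41.35
eef_pos: [351.9, -13.6, 236.8]
eef_rot: [3.11, -0.015, 1.491]
wrist_force: [0.8, -0.2, 0.4]
finger_gap: 23.4
t 41.35 pos [351.9 -13.6 236.8] ydir -4.6 q [-0.16 -0.2   1.99  0.02  1.32 -0.08] gap 23.4 F [ 0.8 -0.2  0.4]
shift [ 0.0029  0.1146 -0.0095] turn 0
case top (0.989, 0, 0) side (0.988, 0, 0)
tweezers (0.993, 0, 0) (0.994, 0, 0)
beaker (0.999, 0, 0) (0.539, -5, 1)
bottle (1.0, 0, 0)
(-100, 105) [[200. 268.]]
(-100, -105) [[284. 262.]]
(15, -105) [[282. 218.]]
(15, 105) [[199. 223.]]
bar [[224. 280.]] [[265. 278.]]
215 [36, 36, 35, 247, 177, 182, 180, 184, 179, 253, 254, 179, 177, 179, 179, 178, 175, 175, 172, 174, 173, 173, 69, 255, 166, 31, 32, 30]
245 [40, 44, 59, 253, 253, 254, 254, 253, 253, 253, 239, 177, 177, 178, 176, 175, 176, 173, 174, 171, 173, 157, 187, 254, 48, 47, 32, 31]
275 [36, 38, 254, 245, 242, 241, 232, 249, 252, 254, 174, 172, 176, 173, 171, 171, 170, 171, 170, 170, 170, 68, 255, 162, 28, 29, 29, 30]
```

```bash
python3 -c "
from h import *
print(manip.sign_off())"
```

```text
the job is handed in; nothing more can be done
None
```

The job is done and handed in at about 41 s on the robot's clock. I opened the case and its lid stayed open. It held two filters: yellow went into well 3 and red into well 2. I then pushed the rod in until it met its stop, shut the hood, and shut the emptied case.

**Seating:** both filters bottomed in their wells at the expected height, under about 11–12 N of downward push. The last viewed picture, taken before I shut the hood, showed both upright with their white lines along the beam and the carriage in.

**Carriage:** the rod reached its stop at the predicted place, with 37 N on the wrist.

**Hood and case:** the gripper ended within 0.5 mm of the shut height for both. The final top picture shows the hood's outline as expected when shut. The case matches its starting look in both the top and side views, with no shift, so I saw no sign of it being knocked.

**Bystanders:** the top view shows the beaker, weighing bottle and tweezers unmoved. One check disagreed: in the side view the beaker matched poorly (0.54), which I put down to the arm blocking the view. I had used all 16 viewings by then, so the final checks of the closed state and the bystanders were done by image code, not by eye.

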